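Bevel the edge of an etching plate with a flat file

TASK

Take the flat file (the wide one, not the square or three-cornered one) by its handle and bevel the left-hand edge of the zinc plate with three long forward strokes: lay the front of the blade along the near end of the edge with its flat face sloping down off the plate at about 35 degrees, keep it touching and push it tip first, away from you towards the far stop, until the handle end of the blade has nearly reached that near end of the edge, then lift it well clear before carrying it back, so that it never drags on the return. Afterwards, lift it clear once more and lay the file down flat in its own place on the file rest, pointing as before; the plate stays against its stops and nothing else is disturbed.

Things in the scene. Friction and masses are not known exactly. Their poses are not given: they have to be found in the camera images.
- handle_grip (a point): where to hold the flat file: centre of the front part of its wooden handle, a 24 x 24 mm square bar, 100 mm long. The file lies level, flat face up, and the handle overhangs the rest towards the robot with nothing under it (centre 29 mm above the table). The file weighs about 0.24 kg and balances 100 mm ahead of this point. Axes as file
- file: flat file, the widest-bladed of three files side by side; steel blade 160 x 24 x 6 mm, both faces alike. Origin: centre of the blade, mid-thickness; x from handle to tip, y across, z out of the upper flat face. Along x: tip +80 mm, heel -80, brass ferrule (15 mm thick) -80 to -96, handle -95 to -195, handle_grip -130. Which of the three places on the rest it has varies
- blade_mid (a point): centre of the flat file's blade (same point as file)
- blade_tip (a point): middle of the front end of the flat file's blade, at mid-thickness
- blade_heel (a point): middle of the handle end of the flat file's blade, at mid-thickness
- plate: zinc etching plate, 100 (x) by 120 (y) by 3 mm, 0.26 kg, origin at its centre. Lies loose and flat on the board, top 85 mm above the table, with about 1 mm play to two stops, on its right (+x) and at its far end (+y). Its left side (-x) overhangs the board by 5 mm: the edge to bevel. A push along +y presses it on the far stop; the file's teeth grip it and the board is slippery, so a drag along -y pulls it off
- plate_center (a point): centre of the zinc plate, axes as plate
- edge_start (a point): top corner of the plate at the near end (-y) of the left-hand edge: strokes begin here. Axes as plate: +y runs along the edge in the stroke direction (away from the robot, give or take 35 degrees), +x inwards over the plate, +z up
- edge_end (a point): top corner of the plate at the far end of the left-hand edge, 120 mm from edge_start along +y
- board: fixed waxed beech board on runners, x -64 to +64, y -65 to +85 mm, upper face 82 mm above the table; origin on the table. Wooden stops rise 9 mm above the plate: right one at x +33 to +53, far one at y +61 to +81 mm, but cut down below the plate's top for its first 18 mm from the filed edge, so the blade clears it. Axes as the plate. Nothing tall stands within 35 mm of the left edge and its line to the robot
- rest: fixed file rest, 140 (x) by 196 (y) mm; origin on the table under its centre. Two crossbars at x -55 and +55 mm, tops 26 mm above the table, carry the blades. Three places at y -60, 0 and +60 mm, each 54 mm wide between dividers 12 mm high. Files lie along its x within 3 degrees, tips to +x, handles overhanging its near side
- square_file: slim square file, blade 11 x 11 x 160 mm, same handle, in another place of the rest; not to be used
- tri_file: three-cornered file with tapering blade 160 mm long, about 18 mm a side, same handle, in another place of the rest; not to be used
- brush_pot: fixed blue pot of brushes standing between the file rest and the board, 80 mm diameter, its brushes spreading to 100 mm and standing up to 215 mm high; origin on the table
- jar_a: squat glass ink jar with black cap, 54 mm diameter, 62 mm tall, to the right of the board; origin under its base
- jar_b: squat dark ink jar, 54 mm diameter, 62 mm tall, to the left of the board, about level with the middle of the edge; origin under its base
- jar_c: squat dark ink jar, 50 mm diameter, 58 mm tall, just beyond the blade tips at the file rest; origin under its base
- dropper: slim dark ink bottle with white cap, 38 mm diameter, 105 mm tall, to the right of the file rest; origin under its base
- glue: white plastic bottle with an orange cap, 48 mm diameter, 115 mm tall, to the right of the file rest; origin under its base
- brayer: ink roller lying on its roller and handle, about 215 mm long and 112 mm wide, 40 mm tall; its x axis points from handle to roller
- brush: flat brush lying on the table, about 190 mm long, 38 mm wide, 14 mm tall, on the free table between board and file rest; its x axis points to the bristles
Things that resemble listed ones, but are neither listed nor needed, are in the scene too. Of the things like the plate, leave any that is orange; of the rest the larger one is meant.

How it is judged:
By the outcome, as a careful person would: the job done as asked, in the order asked, and still so for the second after the job is handed in, with the robot touching nothing.
It also fails if it takes over 61 s, if anything falls off the work surface, if the arm or the gripper's body presses on something with over 40 N, if the wrist force passes 120 N, or if a joint passes its speed limit or range.

ROBOT

A 6-joint arm with a two-finger parallel gripper is mounted at the origin on the work surface. World frame = base frame: x ahead of the robot, y to its left, z up, the work surface at z = 0. Lengths are in m, angles in rad, forces in N, time in s.
With the tool pointing down it reaches from about 0.3 to 0.875 m from the base axis. Payload 4.2 kg.
Tool frame: the origin (TCP) lies midway between the tips of the shut fingers; the grasp point (between the pads) lies behind it (manip.grasp_offset is the z of the grasp point in the tool frame, in m); z points along the fingers, y is the direction in which the jaws open and shut (so a half turn about z gives the same grasp; the last joint's range is limited). The gripper opens to 85 mm and grips with 20 to 120 N. Pads are 22 mm wide; open, the fingers measure 114 mm over their backs; the gripper's body (76 mm by 85 mm) begins 54 mm behind the grasp point. The pads swing forward as they close: fully open they stand 13 mm farther back than shut.
Start: joints at [1.26, 0.32, 1.565, -0, 1.257, -0.02], TCP at [0.165, 0.551, 0.231] pointing down, gripper open.
Joint ranges: [-3.11, 3.11], [-0.84, 2.01], [0.21, 2.61], [-1.34, 4.49], [0.05, 2.63], [-2.56, 2.56]. Speed limits (rad/s): [2.57, 2.57, 3.14, 3.14, 3.14, 3.14].

INTERFACE

Orientations are given as [roll, pitch, yaw] about the fixed x, y, z axes, in that order (R = Rz(yaw) Ry(pitch) Rx(roll)).
In Python, from plant import manip, vision gives the robot as it stands.
- The arm moves only by the tool drive_tool, never from a script. Its argument "increments" is text: rows parted by semicolons, each of 5 numbers parted by spaces: the closure, from 0 (fully open) to 1 (shut), then the shift along the tool's x, y, z as a fraction of full scale, then the turn about the tool's z as a fraction of full scale. In form: hand x y z twist; .... A call has 1 to 5 rows; each row is the pose to reach, as a shift and turn from the pose commanded when the call began, along the tool's axes at that moment; what a row does not reach only later rows make up. Full scale, the value 1, is 0.8 m for a shift and 120 degrees for a turn. A row lasts 1/8 s, in which the tool goes at most 62.5 mm and 10.7 degrees, less where a joint would pass 70% of its speed; a pose out of reach is approached as far as the arm can. A call with a number of a shift or a turn outside -1 to 1 is refused whole. A call with a gripper value outside its range is refused whole. The fingers move at their own pace and stop on an object; "force" is the grip in N (left out, the last holds). Time passes only in rows, so rows that repeat a pose let the fingers close. It gives the time, the measured TCP pose, the force and the opening at its end, in the units of the state.
- manip.observe(): the state, without advancing time (a new reading comes with each control period).
- vision.read_camera(name): name is "scene" or "top" or "wrist"; returns a dict with "img" (480x640x3 uint8, red, green, blue), "depth" (480x640 float32, m along the optical axis (not along the pixel's ray), 0 where there is no reading), "intrinsics" (3x3 intrinsics, pixels), "distortion" ([k1, k2, p1, p2, k3] as OpenCV has them; the pictures are not rectified), "camera_from_world" (4x4, takes a point from world to camera coordinates); the wrist camera has in their place "mount" (4x4, takes a point from camera to tool coordinates, whose origin is the TCP and whose axes are the flange's). Camera axes: x right, y up, looking along -z (the intrinsics and any distortion apply to the point x, -y, -z); pixel columns grow to the right and rows downward; lengths in m; the calibration is good to about 2 mm. A picture is of the moment at which its call begins: read the wrist's pose just before it.
- manip.sign_off(): hands the job in, once; it reports no verdict.
The state is a dict: "time": time; "joint_pos": joint angles; "qd": joint speeds; "joint_efforts": joint torques, N m; "tool_pos": TCP position; "tool_rot": TCP orientation; "wrist_force": force on the tool from outside, world axes, zero at the start; "moment": the same for the moment, N m; "opening": opening from 0.0 (shut) to 1.0 (fully open).
Only numpy, scipy, OpenCV 4.12 (cv2) and the standard library are available. Lean on these libraries where they do the work, as an engineer would, in place of code of your own. Each camera call takes 0.05 s, during which the arm holds its last target. There are 200 camera calls.

## Working session

There is one attempt and no reset: what is moved stays moved. The work goes in short steps, Python scripts to look and compute and a tool call to move; the robot and the scene stay as the last step left them, time stands still between calls to the robot, and variables do not carry over. Pictures are saved under pics/ and viewed, about 8 in all and at most 12, crops included, and the job is handed in when it is done.

Besides the shell and the picture viewer there is one more tool, called as a command line: name --argument value ..., lists and objects as JSON in quotes. drive_tool: Moves the arm, as the interface text tells. Its arguments: {"type":"object","properties":{"increments":{"type":"string"},"force":{"type":"number"}},"required":["increments"]}

```bash
ls; mkdir -p pics
python3 - <<'E'
from plant import manip, vision
import cv2,numpy as np
print(manip.observe(), manip.grasp_offset)
for n in("scene","top"):
    d=vision.read_camera(n); cv2.imwrite(f"pics/{n}0.png",d["img"][:,:,::-1]); np.savez(f"{n}0.npz",**d)
    print(n,d["intrinsics"],d["distortion"],d["camera_from_world"])
d=vision.read_camera("wrist");print(d["mount"],d["intrinsics"],d["distortion"])
E
```

```text
pics
{'time': 0.0, 'joint_pos': array([ 1.26002994e+00,  3.20298732e-01,  1.56568953e+00, -4.33199983e-05,
        1.25738059e+00, -1.99780456e-02]), 'qd': array([-0.00185141,  0.00054339, -0.00033248,  0.00027357,  0.00064051,
       -0.00030363]), 'joint_efforts': array([-2.07898986e-03, -4.15532327e+01, -2.34155774e+01, -1.06230773e-04,
        8.28613032e-03,  1.59629434e-05]), 'tool_pos': array([0.16471073, 0.55040636, 0.23047425]), 'tool_rot': array([-3.13981599e+00,  5.69519246e-06,  2.85081771e+00]), 'wrist_force': array([ 0.10230919, -0.23944547, -0.26725976]), 'moment': array([ 0.03751861, -0.03878805,  0.02765187]), 'opening': 1.00156084245211} -0.0187
scene [[462.43830696   0.         321.6215003 ]
 [  0.         462.43830696 237.04554898]
 [  0.           0.           1.        ]] [-0.12189073  0.          0.          0.          0.        ] [[ 0.26982882  0.96290336 -0.00308696 -0.14272433]
 [-0.73363744  0.20765728  0.64703521  0.32812098]
 [ 0.62367341 -0.17232403  0.76245387 -1.38550977]
 [ 0.          0.          0.          1.        ]]
top [[463.21001308   0.         319.86603557]
 [  0.         463.21001308 239.69209829]
 [  0.           0.           1.        ]] [-0.11442205  0.          0.          0.          0.        ] [[ 0.01008687 -0.99974935 -0.01998725 -0.00202229]
 [ 0.9882327   0.00691582  0.15280152 -0.54215683]
 [-0.15262499 -0.02129334  0.98805476 -1.25866986]
 [ 0.          0.          0.          1.        ]]
[[ 1.06268617e-03  9.44734475e-01  3.27834778e-01  8.44472409e-02]
 [ 9.99999411e-01 -9.30939397e-04 -5.58802842e-04 -5.07440249e-04]
 [-2.22725999e-04  3.27835178e-01 -9.44734908e-01 -1.41612748e-01]
 [ 0.00000000e+00  0.00000000e+00  0.00000000e+00  1.00000000e+00]] [[366.00287272   0.         321.17093255]
 [  0.         366.00287272 239.3513327 ]
 [  0.           0.           1.        ]] [0.00722066 0.         0.         0.         0.        ]
```

View pics/top0.png

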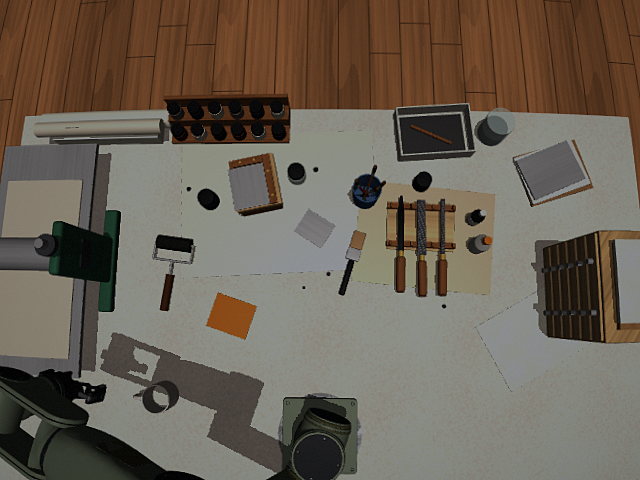

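View pics/scene0.png

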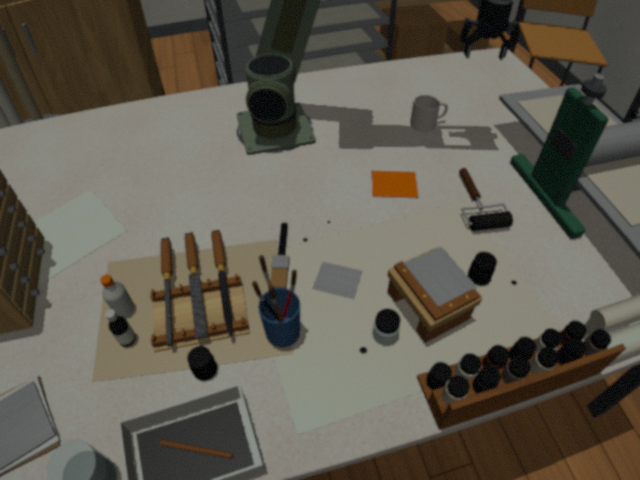

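Top view: the three files are at columns ~401, 421 and 442, rows 195–295, with the widest probably in the middle. The board with the plate is at about (252,185), its left edge at column ~232. The scene view agrees. Next I'll enlarge and measure.

```bash
cat > h.py <<'E'
import numpy as np, cv2
from scipy.spatial.transform import Rotation as Ro
def ray(d,uv,cw=None):
    cw=d["camera_from_world"] if cw is None else cw
    p=cv2.undistortPoints(np.array(uv,float).reshape(-1,1,2),d["intrinsics"],d["distortion"])[:,0]
    v=np.c_[p[:,0],-p[:,1],-np.ones(len(p))]
    R,t=cw[:3,:3],cw[:3,3]
    return -R.T@t, v@R      # origin, dirs (depth 1)
def onz(d,uv,z,cw=None):
    o,v=ray(d,uv,cw); return o+v*((z-o[2])/v[:,2])[:,None]
def cloud(d,cw=None):
    uu,vv=np.meshgrid(np.arange(640),np.arange(480))
    o,v=ray(d,np.c_[uu.ravel(),vv.ravel()],cw)
    P=o+v*d["depth"].ravel()[:,None]; P[d["depth"].ravel()==0]=np.nan
    return P.reshape(480,640,3)
def wristcw(d,s):
    T=np.eye(4);T[:3,:3]=Ro.from_euler("xyz",s["tool_rot"]).as_matrix();T[:3,3]=s["tool_pos"]
    return np.linalg.inv(T@d["mount"])
E
python3 - <<'E'
from h import *
d=dict(np.load("top0.npz"));P=cloud(d)
im=d["img"][:,:,::-1]
a=cv2.resize(im[185:305,375:475],None,fx=4,fy=4,interpolation=cv2.INTER_CUBIC)
b=cv2.resize(im[140:230,215:305],None,fx=4,fy=4,interpolation=cv2.INTER_CUBIC)
c=np.zeros((480,780,3),np.uint8);c[:,:400]=a;c[:360,410:770]=b
cv2.imwrite("pics/crop0.png",c)
for r in (205,225,240,270,285):
    print(r,[(u,*(np.round(P[r,u]*1000).astype(int))) for u in range(393,450,3)])
for p in [(236,170),(250,190),(265,200),(260,165),(210,198),(297,172)]: print(p,P[p[1],p[0]])
E
```

```text
205 [(393, np.int64(646), np.int64(-206), np.int64(30)), (396, np.int64(648), np.int64(-215), np.int64(23)), (399, np.int64(646), np.int64(-223), np.int64(31)), (402, np.int64(645), np.int64(-231), np.int64(35)), (405, np.int64(647), np.int64(-241), np.int64(26)), (408, np.int64(647), np.int64(-250), np.int64(27)), (411, np.int64(645), np.int64(-256), np.int64(38)), (414, np.int64(647), np.int64(-267), np.int64(27)), (417, np.int64(646), np.int64(-274), np.int64(33)), (420, np.int64(645), np.int64(-282), np.int64(37)), (423, np.int64(646), np.int64(-291), np.int64(35)), (426, np.int64(648), np.int64(-302), np.int64(26)), (429, np.int64(648), np.int64(-311), np.int64(24)), (432, np.int64(646), np.int64(-318), np.int64(33)), (435, np.int64(648), np.int64(-328), np.int64(26)), (438, np.int64(647), np.int64(-336), np.int64(29)), (441, np.int64(645), np.int64(-342), np.int64(40)), (444, np.int64(646), np.int64(-352), np.int64(36)), (447, np.int64(652), np.int64(-367), np.int64(10))]
225 [(393, np.int64(592), np.int64(-208), np.int64(9)), (396, np.int64(591), np.int64(-216), np.int64(10)),
[... 3409 characters left out ...]
.int64(45)), (426, np.int64(417), np.int64(-294), np.int64(37)), (429, np.int64(419), np.int64(-310), np.int64(3)), (432, np.int64(419), np.int64(-319), np.int64(1)), (435, np.int64(420), np.int64(-327), np.int64(1)), (438, np.int64(417), np.int64(-327), np.int64(39)), (441, np.int64(417), np.int64(-334), np.int64(45)), (444, np.int64(417), np.int64(-343), np.int64(44)), (447, np.int64(419), np.int64(-361), np.int64(5))]
(236, 170) [0.73108905 0.23864635 0.0869102 ]
(250, 190) [0.67465129 0.19780101 0.0817184 ]
(265, 200) [0.64507929 0.15423643 0.0860891 ]
(260, 165) [0.74673035 0.17196227 0.08325564]
(210, 198) [0.65610422 0.31469116 0.06364485]
(297, 172) [0.73367922 0.06921745 0.0594793 ]
```

View pics/crop0.png

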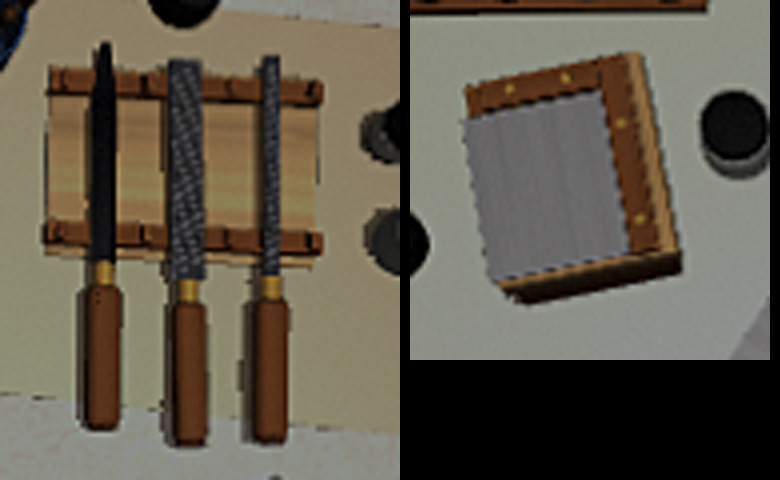

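The enlarged crop shows the flat file (wide cross-hatched blade) in the middle place, with its handle around full-image columns 418–427. The plate's left edge runs from (236,211) to (228,170). I'll take a close wrist view of the plate first.

drive_tool --increments "0 -0.586 -0.281 -0.125 0;0 -0.586 -0.281 -0.125 0;0 -0.586 -0.281 -0.125 0;0 -0.586 -0.281 -0.125 0;0 -0.586 -0.281 -0.125 0"

```text
time: 0.78
tool_pos: [0.393, 0.3429, 0.2906]
tool_rot: [3.142, -0.0, 2.851]
wrist_force: [0.2, 1.1, 0.6]
opening: 1.0
```

drive_tool --increments "0 -0.24 -0.115 -0.05 0;0 -0.24 -0.115 -0.05 0;0 -0.24 -0.115 -0.05 0;0 -0.24 -0.115 -0.05 0"

```text
time: 1.27
tool_pos: [0.5515, 0.1988, 0.3304]
tool_rot: [-3.141, 0.001, 2.848]
wrist_force: [-0.1, 0.6, 0.7]
opening: 1.0
```

Run:
```python
from plant import manip, vision
from h import *
s=manip.observe();d=vision.read_camera("wrist")
print(s["tool_pos"],s["tool_rot"],s["qd"].round(3),s["joint_pos"])
d["cw"]=wristcw(d,s);np.savez("w1.npz",**d);cv2.imwrite("pics/w1.png",d["img"][:,:,::-1])
```

```text
[0.55153767 0.19875934 0.33036882] [-3.14140060e+00  5.60794229e-04  2.84781034e+00] [-0.319  0.157 -0.307  0.021  0.175 -0.336] [ 3.26530549e-01  2.95416061e-01  1.35381215e+00 -4.83756835e-04
  1.49201977e+00 -9.50445429e-01]
```

View pics/w1.png

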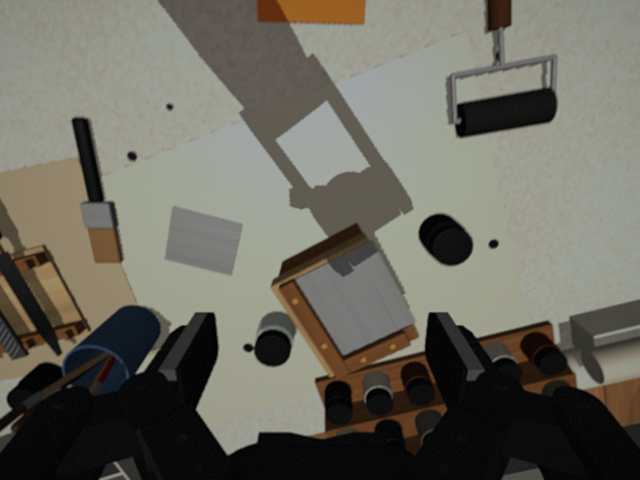

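The wrist view shows the plate at about (300–413, 248–355). Its left edge (toward jar_b) runs from about (368,248) near to (413,322) far. The arm was still settling, so I'll retake and measure.

Run:
```python
from plant import manip, vision
from h import *
for i in range(4): s=manip.observe();d=vision.read_camera("wrist")
print(s["tool_pos"],s["tool_rot"],abs(s["qd"]).max())
d["cw"]=wristcw(d,s);np.savez("w1.npz",**d)
im=d["img"];hsv=cv2.cvtColor(im,cv2.COLOR_RGB2HSV)
P=cloud(d,d["cw"])
for uv in [(340,300),(380,300),(360,330),(350,262),(365,245)]: print(uv,im[uv[1],uv[0]],hsv[uv[1],uv[0]],P[uv[1],uv[0]].round(3))
# left edge by row: profile across
for r in (275,290,305,318): print(r,im[r,375:420,:].sum(1)//3)
m=(abs(P[...,2]-.085)<.012)&(hsv[...,1]<50)&(P[...,1]>.1)&(P[...,1]<.3)&(P[...,0]>.55)
m=m.astype(np.uint8);n,l,st,c=cv2.connectedComponentsWithStats(m);k=1+st[1:,4].argmax()
m=(l==k).astype(np.uint8)
cn=max(cv2.findContours(m,0,1)[0],key=cv2.contourArea)[:,0]
q=onz(d,cn,.085,d["cw"])[:,:2]
rc=cv2.minAreaRect((q*1000).astype(np.float32));print(rc,cv2.boxPoints(rc),st[k])
im2=im.copy();im2[m>0,0]=255
cv2.imwrite("pics/plate.png",cv2.resize(im2[220:380,250:450,::-1],None,fx=4,fy=3.75))
```

```text
[0.54916686 0.20114616 0.32975361] [-3.14141649e+00 -1.55794011e-03  2.84994708e+00] 0.027022989743842225
(340, 300) [120 118 117] [ 10   6 120] [0.676 0.186 0.084]
(380, 300) [117 116 115] [ 15   4 117] [nan nan nan]
(360, 330) [116 115 114] [ 15   4 116] [0.723 0.198 0.084]
(350, 262) [64 64 63] [30  4 64] [0.632 0.21  0.084]
(365, 245) [60 58 56] [15 17 60] [nan nan nan]
275 [120 119 120 119 117 117 116 118 119 118 116 116 117 110  96  86  86  87
  91 117 150 160 158 157 156 156 156 157 157 158 156 157 157 157 157 157
 157 158 156 157 156 156 157 157 155]
290 [117 118 120 121 120 118 117 119 119 119 118 118 116 117 116 116 117 117
 115 113 117 111  95  86  86  86  88 109 141 157 156 156 156 156 156 156
 156 156 156 156 155 156 156 157 155]
305 [118 118 119 120 118 115 115 114 115 116 119 118 120 119 116 118 121 119
 118 119 119 115 116 116 117 116 114 115 117 111  98 113 146 157 158 155
 155 155 156 156 155 155 155 155 155]
318 [119 119 116 117 118 119 118 118 117 117 119 118 115 114 113 115 116 115
 118 118 118 116 118 120 118 118 117 118 116 115 115 116 115 116 115 115
 118 128 148 154 155 155 155 154 154]
((684.3216552734375, 203.0803985595703), (121.0875473022461, 100.47401428222656), 12.25478744506836) [[614.4942  239.32169]
 [635.82074 141.13715]
 [754.1491  166.83911]
 [732.8226  265.02365]] [ 294  242  121  115 7636]
```

View pics/plate.png

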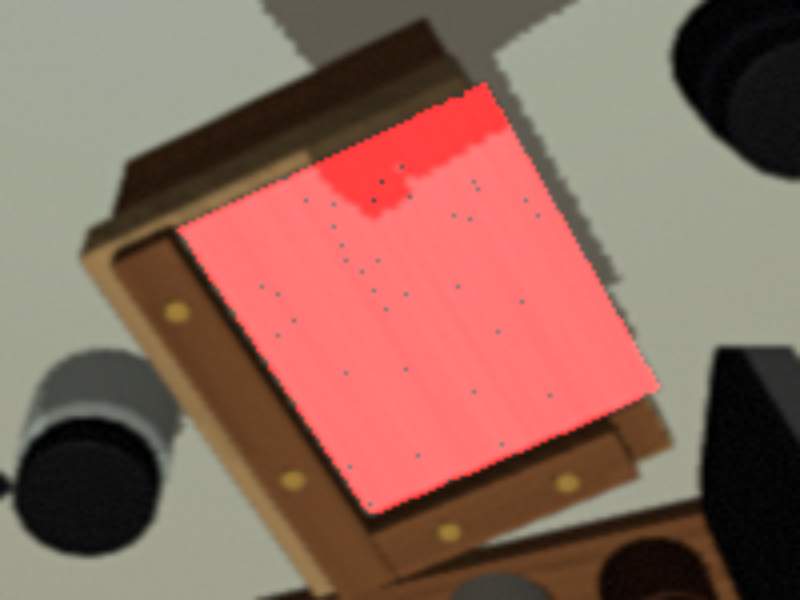

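The mask fits the plate: 121 x 100.5 mm, edge_start ≈ (0.6145, 0.2393), edge direction 12.25°. Now to the file, turning the wrist to yaw ≈ 0 on the way.

drive_tool --increments "0 -0.077 -0.342 0 0.446;0 -0.077 -0.342 0 0.446;0 -0.077 -0.342 0 0.446;0 -0.077 -0.342 0 0.446;0 -0.077 -0.342 0 0.446"

```text
time: 2.15
tool_pos: [0.5289, -0.0797, 0.3303]
tool_rot: [-3.141, -0.0, 1.91]
wrist_force: [-0.1, -0.1, 0.1]
opening: 1.001
```

drive_tool --increments "0 -0.2225 -0.12 0.0375 0.446;0 -0.2225 -0.12 0.0375 0.446;0 -0.2225 -0.12 0.0375 0.446;0 -0.2225 -0.12 0.0375 0.446;0 -0.2225 -0.12 0.0375 0.446"

```text
time: 2.78
tool_pos: [0.4995, -0.2784, 0.2995]
tool_rot: [-3.14, -0.0, 0.976]
wrist_force: [-0.1, 1.6, 0.4]
opening: 1.003
```

drive_tool --increments "0 0 0 0 0.446;0 0 0 0 0.446;0 0 0 0 0.446;0 0 0 0 0.446;0 0 0 0 0.446"

```text
time: 3.4
tool_pos: [0.5002, -0.2766, 0.3002]
tool_rot: [-3.141, 0.0, 0.045]
wrist_force: [0.2, 0.2, -0.1]
opening: 0.999
```

Run:
```python
from plant import manip, vision
from h import *
for i in range(4): s=manip.observe();d=vision.read_camera("wrist")
print(s["time"],s["tool_pos"],s["tool_rot"],abs(s["qd"]).max(),s["joint_pos"])
d["cw"]=wristcw(d,s);np.savez("w2.npz",**d)
im=d["img"];cv2.imwrite("pics/w2.png",im[:,:,::-1])
```

```text
3.55 [ 0.50016496 -0.27711652  0.30024796] [-3.14105423e+00  2.06117898e-04  5.32810387e-02] 0.01695540261832314 [-5.26248654e-01  2.80739146e-01  1.44777606e+00  3.41849543e-04
  1.41354478e+00  9.91213076e-01]
```

View pics/w2.png

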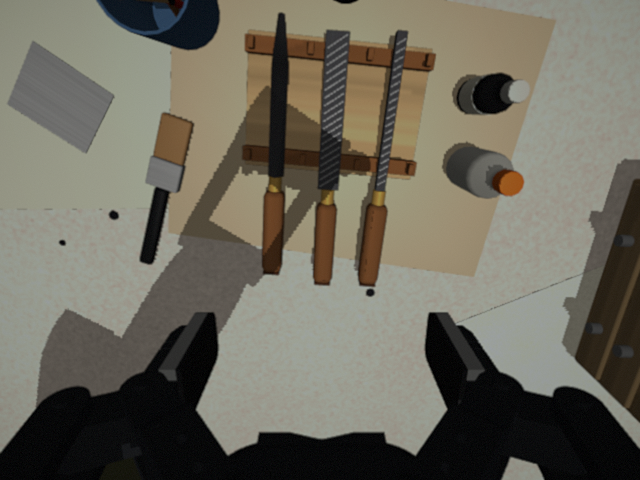

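The wrist view shows the flat file in the middle: blade at columns 327–347, rows 30–188, handle at columns 315–336, rows 204–284. The other files are on either side.

Run:
```python
from h import *
d=dict(np.load("w2.npz"));cw=d["cw"];im=d["img"];hsv=cv2.cvtColor(im,cv2.COLOR_RGB2HSV)
P=cloud(d,cw)
def rect(m,z,nm):
    n,l,st,c=cv2.connectedComponentsWithStats(m.astype(np.uint8));k=1+st[1:,4].argmax()
    cn=max(cv2.findContours((l==k).astype(np.uint8),0,1)[0],key=cv2.contourArea)[:,0]
    r=cv2.minAreaRect((onz(d,cn,z,cw)[:,:2]*1000).astype(np.float32));print(nm,r,cv2.boxPoints(r).round(1).tolist(),st[k]);return r
print(hsv[240,325],hsv[100,335],hsv[197,328])
roi=np.zeros((480,640),bool);roi[200:290,300:345]=1
rect(roi&(hsv[...,1]>120)&(hsv[...,0]<14),.041,"handle")
roi[:]=0;roi[20:192,312:356]=1
rect(roi&(hsv[...,1]<60),.032,"blade")
for uv in [(325,240),(325,220),(325,270),(337,100),(333,150)]:print(uv,P[uv[1],uv[0]].round(4),im[uv[1],uv[0]])
for r in (215,240,265):
  print(r,[(u,im[r,u].tolist()) for u in list(range(310,320))+list(range(331,341))])
t=dict(np.load("top0.npz"))
print("top handle pts",onz(t,[(422.3,263),(422.3,294)],.041),"edge",onz(t,[(236,211),(228,169.5)],.085))
```

```text
[ 13 164 104] [90  3 74] [ 22 156 154]
handle ((439.13226318359375, -283.7581481933594), (21.68147850036621, 99.22083282470703), 89.93090057373047) [[389.5, -294.5], [488.70001220703125, -294.70001220703125], [488.79998779296875, -273.0], [389.5, -272.8999938964844]] [ 314  204   22   81 1363]
blade ((586.2256469726562, -287.33563232421875), (170.62747192382812, 42.911949157714844), 4.754350662231445) [[499.3999938964844, -273.0], [503.0, -315.79998779296875], [673.0, -301.6000061035156], [669.5, -258.8999938964844]] [ 312   20   44  172 4382]
(325, 240) [ 0.4449 -0.285   0.039 ] [104  65  37]
(325, 220) [ 0.4693 -0.2836  0.0396] [105  67  38]
(325, 270) [ 0.4075 -0.2872  0.0404] [101  64  37]
(337, 100) [ 0.5979 -0.2888  0.0321] [55 55 56]
(333, 150) [ 0.5468 -0.288   0.0314] [43 45 44]
215 [(310, [156, 150, 122]), (311, [159, 152, 125]), (312, [159, 153, 125]), (313, [158, 152, 124]), (314, [137, 131, 107]), (315, [88, 81, 65]), (316, [59, 41, 29]), (317, [71, 43, 23]), (318, [84, 54, 29]), (319, [93, 59, 34]), (331, [100, 64, 38]), (332, [95, 60, 34]), (333, [95, 60, 35]), (334, [
[... 538 characters left out ...]
38, [158, 149, 122]), (339, [157, 149, 122]), (340, [157, 148, 122])]
265 [(310, [159, 162, 151]), (311, [157, 159, 147]), (312, [132, 132, 122]), (313, [77, 72, 64]), (314, [58, 37, 23]), (315, [76, 46, 23]), (316, [87, 55, 29]), (317, [94, 60, 34]), (318, [98, 62, 35]), (319, [101, 65, 35]), (331, [78, 53, 35]), (332, [96, 88, 78]), (333, [136, 136, 126]), (334, [156, 160, 149]), (335, [159, 164, 153]), (336, [156, 161, 149]), (337, [157, 160, 148]), (338, [159, 160, 148]), (339, [159, 159, 146]), (340, [158, 157, 145])]
top handle pts [[ 0.47843273 -0.28398343  0.041     ]
 [ 0.3922332  -0.28230929  0.041     ]] edge [[0.6139851  0.23405928 0.085     ]
 [0.7332197  0.26187639 0.085     ]]
```

drive_tool --increments "0.4 -0.0585 0.0056 0.25 0.029;0.4 -0.0585 0.0056 0.25 0.029;0.4 -0.0585 0.0056 0.25 0.029;0.4 -0.0585 0.0056 0.25 0.029;0.4 -0.0585 0.0056 0.25 0.029" --force 60

```text
time: 4.22
tool_pos: [0.4525, -0.2844, 0.099]
tool_rot: [-3.139, 0.003, -0.01]
wrist_force: [-0.3, -0.5, -0.4]
opening: 0.601
```

Run:
```python
from plant import manip, vision
from h import *
for i in range(2): d=vision.read_camera("wrist");s=manip.observe()
print(s["time"],s["tool_pos"],s["tool_rot"],s["opening"],s["joint_pos"])
d["cw"]=wristcw(d,s);im=d["img"];cv2.imwrite("pics/w3.png",im[:,:,::-1])
h=cv2.cvtColor(im,cv2.COLOR_RGB2HSV);m=(h[...,1]>110)&(h[...,0]<15)
P=onz(d,[(320,240)],.041,d["cw"]);print(P)
for r in range(150,400,25):
    u=np.where(m[r,220:420])[0]+220
    if len(u)>5: print(r,u.min(),u.max(),onz(d,[(u.min(),r),(u.max(),r)],.041,d["cw"])[:,:2].round(4).tolist())
```

```text
4.325 [ 0.45459218 -0.28554292  0.10130625] [ 3.14057911e+00 -1.91509056e-03 -1.07646440e-02] 0.6030009375721614 [-5.82379335e-01  3.77228258e-01  1.83871735e+00  2.30187599e-04
  9.23488092e-01  9.99043992e-01]
[[ 0.46881894 -0.28562494  0.041     ]]
200 220 404 [[0.4932, -0.2296], [0.4921, -0.3332]]
225 220 419 [[0.4785, -0.2282], [0.4774, -0.3427]]
250 220 419 [[0.4632, -0.2267], [0.462, -0.3439]]
275 220 419 [[0.4471, -0.2251], [0.4459, -0.3451]]
300 220 419 [[0.4302, -0.2234], [0.429, -0.3464]]
325 220 336 [[0.4125, -0.2217], [0.4117, -0.2952]]
350 307 332 [[0.3932, -0.2764], [0.3931, -0.2926]]
```

drive_tool --increments "0.4 0 -0.0015 0.05 0;0.4 0 -0.0015 0.08 0;0.4 0 -0.0015 0.11 0;0.4 0 -0.0015 0.11 0;0.4 0 -0.0015 0.11 0"

```text
time: 4.95
tool_pos: [0.455, -0.2847, 0.0139]
tool_rot: [3.14, -0.003, -0.012]
wrist_force: [-0.2, 0.4, 0.0]
opening: 0.602
```

drive_tool --increments "1 0 0 0 0;1 0 0 0 0;1 0 0 0 0;1 0 0 0 0;1 0 0 0 0" --force 100

```text
time: 5.58
tool_pos: [0.4543, -0.2843, 0.0133]
tool_rot: [3.141, -0.002, -0.012]
wrist_force: [-0.8, 2.0, 6.6]
opening: 0.259
```

drive_tool --increments "1 0 0 -0.05 0;1 0 0 -0.12 0;1 0 0 -0.2 0;1 0 0 -0.28 0;1 0 0 -0.36 0"

```text
time: 6.2
tool_pos: [0.4524, -0.2837, 0.297]
tool_rot: [-3.141, 0.002, -0.012]
wrist_force: [1.3, -0.9, -4.4]
opening: 0.261
```

Run:
```python
from plant import manip
from h import *
s=manip.observe();print(s["tool_pos"],s["tool_rot"],s["opening"],s["wrist_force"],s["moment"])
d=dict(np.load("top0.npz"));P=cloud(d)
m=(P[...,2]>.04)&(P[...,1]<-.45)
Q=P[m];print(Q.min(0),Q.max(0))
for x0 in np.arange(0,.8,.1):
    q=Q[(Q[:,0]>x0)&(Q[:,0]<x0+.1)]
    if len(q): print(x0,q[:,1].min(),q[:,1].max(),q[:,2].max())
```

```text
[ 0.4524429  -0.2836624   0.29701993] [-3.14074254e+00  2.24404248e-03 -1.23509917e-02] 0.2606174799926244 [ 1.27629266 -0.93030078 -4.38577348] [0.00943897 0.22795468 0.0018775 ]
[ 0.26969134 -0.75722199  0.04002956] [ 0.92287872 -0.45007411  0.3296674 ]
0.2 -0.7391583857272457 -0.638067150562115 0.3071551883492778
0.30000000000000004 -0.7304144912259458 -0.6279275699962662 0.3296673987969484
0.4 -0.7388841269931953 -0.6279450079379453 0.32945679390648286
0.5 -0.7572219886673325 -0.4500741110550521 0.327678597833962
0.6000000000000001 -0.45671283437894317 -0.45023053055020756 0.10255755980354153
```

drive_tool --increments "1 -0.409 0.343 -0.375 -0.108;1 -0.409 0.343 -0.375 -0.108;1 -0.409 0.343 -0.375 -0.108;1 -0.409 0.343 -0.375 -0.108;1 -0.409 0.343 -0.375 -0.108"

```text
time: 6.82
tool_pos: [0.2546, -0.4459, 0.4749]
tool_rot: [-3.14, 0.001, 0.214]
wrist_force: [-0.5, -0.9, -3.2]
opening: 0.26
```

```bash
cat > st.py <<'E'
from plant import manip
from h import *
import sys
np.set_printoptions(precision=4,suppress=True)
s=manip.observe();R=Ro.from_euler("xyz",s["tool_rot"]).as_matrix();p=s["tool_pos"]
ps=np.array(p);z=R[:,2]
print("t",round(s["time"],2),"p",ps,"rpy",s["tool_rot"],"q",s["joint_pos"],"op",round(s["opening"],3))
print("tool z az",np.degrees(np.arctan2(z[1],z[0])).round(1),"tilt",np.degrees(np.arccos(-z[2])).round(2),"x_t",R[:,0],"az",np.degrees(np.arctan2(R[1,0],R[0,0])).round(2),"F",s["wrist_force"],"M",s["moment"])
if len(sys.argv)>3: # target xyz -> scaled shift
    print("shift/0.8:",R.T@(np.array(sys.argv[1:4],float)-ps)/.8)
E
python3 st.py 0.12 -0.55 0.60
```

```text
t 6.83 p [ 0.2546 -0.4459  0.4749] rpy [-3.14    0.0012  0.2137] q [-1.0739  0.1734  1.1687 -0.0007  1.8014  0.2831] op 0.26
tool z az 139.8 tilt 0.11 x_t [ 0.9773  0.2121 -0.0012] az 12.24 F [-0.4763 -0.8665 -3.1647] M [-0.13    0.2427  0.0104]
shift/0.8: [-0.1923  0.0913 -0.1562]
```

drive_tool --increments "1 -0.192 0.091 -0.156 0;1 -0.192 0.091 -0.156 0;1 -0.192 0.091 -0.156 0;1 -0.192 0.091 -0.156 0"

```text
time: 7.32
tool_pos: [0.1194, -0.5508, 0.5999]
tool_rot: [3.141, 0.001, 0.21]
wrist_force: [0.7, -0.5, -3.1]
opening: 0.263
```

drive_tool --increments "1 0 0.3 0 0;1 0 0.3 0 0;1 0 0.3 0 0;1 0 0.3 0 0;1 0 0.3 0 0"

```text
time: 7.95
tool_pos: [0.1551, -0.7033, 0.5279]
tool_rot: [3.106, 0.0, 0.214]
wrist_force: [0.4, 0.3, -1.9]
opening: 0.261
```

```bash
python3 st.py
```

```text
t 7.95 p [ 0.1551 -0.7033  0.5279] rpy [3.1063 0.0001 0.2138] q [-1.3699  0.6736  0.2156  0.0005  2.2171 -0.0126] op 0.261
tool z az -77.9 tilt 2.02 x_t [ 0.9772  0.2121 -0.0001] az 12.25 F [ 0.4339  0.3479 -1.8628] M [-0.0677  0.3043  0.0276]
```

drive_tool --increments "1 0 0.5 0 0;1 0 0.5 0 0;1 0 0.5 0 0;1 0 0.5 0 0;1 0 0.5 0 0"

```text
time: 8.57
tool_pos: [0.1774, -0.8074, 0.4216]
tool_rot: [3.062, -0.0, 0.214]
wrist_force: [0.5, -0.7, -3.4]
opening: 0.261
```

```bash
python3 st.py
```

```text
t 8.57 p [ 0.1774 -0.8074  0.4216] rpy [ 3.0624 -0.0002  0.2139] q [-1.3689  0.8155  0.2148  0.0013  2.0321 -0.0114] op 0.261
tool z az -77.6 tilt 4.54 x_t [0.9772 0.2123 0.0002] az 12.26 F [ 0.4626 -0.6756 -3.3814] M [-0.0065  0.2991 -0.0602]
```

drive_tool --increments "1 0 0.8 -0.5 0;1 0 0.8 -0.5 0;1 0 0.8 -0.5 0;1 0 0.8 -0.5 0;1 0 0.8 -0.5 0"

```text
time: 9.2
tool_pos: [0.1795, -0.819, 0.4269]
tool_rot: [3.016, -0.0, 0.214]
wrist_force: [0.2, 0.6, -3.1]
opening: 0.263
```

```bash
python3 st.py
```

```text
t 9.2 p [ 0.1795 -0.819   0.4269] rpy [ 3.0161 -0.0003  0.2139] q [-1.3695  0.8109  0.2146  0.0021  1.9907 -0.0117] op 0.263
tool z az -77.6 tilt 7.19 x_t [0.9772 0.2123 0.0003] az 12.26 F [ 0.1564  0.5634 -3.1406] M [ 0.0741  0.34   -0.0364]
```

drive_tool --increments "1 0 0.9 -0.4 0;1 0 0.9 -0.4 0;1 0 0.9 -0.4 0;1 0 0.9 -0.4 0;1 0 0.9 -0.4 0"

```text
time: 9.82
tool_pos: [0.1848, -0.8451, 0.4125]
tool_rot: [2.971, -0.0, 0.214]
wrist_force: [-0.1, 0.3, -2.4]
opening: 0.261
```

drive_tool --increments "1 0 0.9 -0.35 0;1 0 0.9 -0.35 0;1 0 0.9 -0.35 0;1 0 0.9 -0.35 0;1 0 0.9 -0.35 0"

```text
time: 10.45
tool_pos: [0.1896, -0.8685, 0.4032]
tool_rot: [2.922, -0.0, 0.214]
wrist_force: [0.5, -0.1, -2.8]
opening: 0.262
```

drive_tool --increments "1 0 0.9 -0.3 0;1 0 0.9 -0.3 0;1 0 0.9 -0.3 0;1 0 0.9 -0.3 0;1 0 0.9 -0.3 0"

```text
time: 11.08
tool_pos: [0.1942, -0.8904, 0.397]
tool_rot: [2.872, -0.001, 0.214]
wrist_force: [0.8, 0.0, -2.4]
opening: 0.26
```

```bash
python3 st.py
```

```text
t 11.07 p [ 0.1942 -0.8904  0.397 ] rpy [ 2.8719 -0.0005  0.214 ] q [-1.3701  0.8585  0.2153  0.0042  1.7982 -0.0118] op 0.26
tool z az -77.6 tilt 15.45 x_t [0.9772 0.2124 0.0005] az 12.26 F [ 0.8406  0.0377 -2.3665] M [ 0.2085  0.3377 -0.0016]
```

drive_tool --increments "1 0 0.9 -0.35 0;1 0 0.9 -0.35 0;1 0 0.9 -0.35 0;1 0 0.9 -0.35 0;1 0 0.9 -0.35 0"

```text
time: 11.7
tool_pos: [0.1957, -0.8984, 0.4124]
tool_rot: [2.821, -0.001, 0.214]
wrist_force: [0.3, -0.1, -3.7]
opening: 0.263
```

drive_tool --increments "1 0 0.9 -0.3 0;1 0 0.9 -0.3 0;1 0 0.9 -0.3 0;1 0 0.9 -0.3 0;1 0 0.9 -0.3 0"

```text
time: 12.32
tool_pos: [0.1977, -0.908, 0.4255]
tool_rot: [2.77, -0.001, 0.214]
wrist_force: [0.3, -0.5, -2.2]
opening: 0.262
```

drive_tool --increments "1 0 0.9 -0.25 0;1 0 0.9 -0.25 0;1 0 0.9 -0.25 0;1 0 0.9 -0.25 0;1 0 0.9 -0.25 0"

```text
time: 12.95
tool_pos: [0.2, -0.9188, 0.4377]
tool_rot: [2.718, -0.001, 0.214]
wrist_force: [-0.3, -0.8, -2.7]
opening: 0.26
```

drive_tool --increments "1 0 0.9 -0.2 0;1 0 0.9 -0.2 0;1 0 0.9 -0.2 0;1 0 0.9 -0.2 0;1 0 0.9 -0.2 0"

```text
time: 13.58
tool_pos: [0.2024, -0.9305, 0.4489]
tool_rot: [2.666, -0.001, 0.214]
wrist_force: [0.1, -0.1, -3.5]
opening: 0.258
```

drive_tool --increments "1 0 0.9 -0.15 0;1 0 0.9 -0.15 0;1 0 0.9 -0.15 0;1 0 0.9 -0.15 0;1 0 0.9 -0.15 0"

```text
time: 14.2
tool_pos: [0.205, -0.9431, 0.4595]
tool_rot: [2.614, -0.001, 0.214]
wrist_force: [-0.6, -0.7, -2.6]
opening: 0.263
```

```bash
python3 st.py
```

```text
t 14.2 p [ 0.205  -0.9431  0.4595] rpy [ 2.6138 -0.0006  0.214 ] q [-1.3712  0.8209  0.2152  0.0078  1.5777 -0.0121] op 0.263
tool z az -77.7 tilt 30.24 x_t [0.9772 0.2124 0.0006] az 12.26 F [-0.6281 -0.7054 -2.569 ] M [0.4098 0.3743 0.0208]
```

drive_tool --increments "1 0 0.9 -0.1 0;1 0 0.9 -0.1 0;1 0 0.9 -0.1 0;1 0 0.9 -0.1 0;1 0 0.9 -0.1 0"

```text
time: 14.82
tool_pos: [0.2078, -0.9562, 0.4694]
tool_rot: [2.561, -0.001, 0.214]
wrist_force: [-0.3, -0.6, -2.2]
opening: 0.267
```

drive_tool --increments "1 0 0.9 -0.1 0;1 0 0.9 -0.1 0;1 0 0.9 -0.1 0"

```text
time: 15.2
tool_pos: [0.2095, -0.9642, 0.4864]
tool_rot: [2.509, -0.001, 0.214]
wrist_force: [0.4, 0.3, -2.5]
opening: 0.262
```

```bash
python3 st.py 0.30 -0.30 0.40;python3 st.py 0.42 0.18 0.30
```

```text
t 15.2 p [ 0.2095 -0.9642  0.4864] rpy [ 2.5087 -0.0006  0.214 ] q [-1.3714  0.8103  0.215   0.0092  1.4834 -0.0123] op 0.262
tool z az -77.7 tilt 36.26 x_t [0.9772 0.2124 0.0006] az 12.26 F [ 0.362   0.3368 -2.5269] M [0.4985 0.3829 0.0507]
shift/0.8: [ 0.2868 -0.6987 -0.3785]
t 15.2 p [ 0.2095 -0.9642  0.4864] rpy [ 2.5087 -0.0006  0.214 ] q [-1.3714  0.8103  0.215   0.0092  1.4834 -0.0123] op 0.262
tool z az -77.7 tilt 36.26 x_t [0.9772 0.2124 0.0006] az 12.26 F [ 0.362   0.3368 -2.5269] M [0.4985 0.3829 0.0507]
shift/0.8: [ 0.5607 -1.2198 -0.6055]
```

drive_tool --increments "1 0.4 -0.75 -0.36 0;1 0.4 -0.75 -0.36 0;1 0.4 -0.75 -0.36 0;1 0.4 -0.75 -0.36 0;1 0.4 -0.75 -0.36 0"

```text
time: 15.82
tool_pos: [0.2777, -0.6914, 0.4408]
tool_rot: [2.508, -0.001, 0.214]
wrist_force: [1.3, -0.4, -3.8]
opening: 0.26
```

```bash
python3 st.py 0.40 -0.2 0.42
```

```text
t 15.82 p [ 0.2777 -0.6914  0.4408] rpy [ 2.5083 -0.0012  0.214 ] q [-1.1537  0.2435  1.3082 -0.144   0.9711  0.2469] op 0.26
tool z az -77.6 tilt 36.29 x_t [0.9772 0.2123 0.0012] az 12.26 F [ 1.2661 -0.4133 -3.7873] M [0.4512 0.4141 0.0701]
shift/0.8: [ 0.2798 -0.4733 -0.3148]
```

drive_tool --increments "1 0.28 -0.473 -0.315 0;1 0.28 -0.473 -0.315 0;1 0.28 -0.473 -0.315 0;1 0.28 -0.473 -0.315 0;1 0.28 -0.473 -0.315 0"

```text
time: 16.45
tool_pos: [0.3527, -0.3888, 0.4284]
tool_rot: [2.508, -0.003, 0.213]
wrist_force: [1.6, 0.9, -3.1]
opening: 0.262
```

drive_tool --increments "1 0.1 -0.38 -0.28 0;1 0.1 -0.38 -0.28 0;1 0.1 -0.38 -0.28 0;1 0.1 -0.38 -0.28 0;1 0.1 -0.38 -0.28 0"

```text
time: 17.08
tool_pos: [0.3506, -0.0763, 0.4291]
tool_rot: [2.51, -0.004, 0.215]
wrist_force: [2.0, 1.0, -3.3]
opening: 0.265
```

```bash
cat > tgt.py <<'E'
# usage: a lift(mm) -> shift from the present pose
from plant import manip
from h import *
import sys
np.set_printoptions(precision=4,suppress=True)
s=manip.observe();R=Ro.from_euler("xyz",s["tool_rot"]).as_matrix();p=np.array(s["tool_pos"])
E0=np.array([.6145,.2393,.085])
a,l=float(sys.argv[1])/1000,float(sys.argv[2])/1000
T=E0+R@np.array([-(a+.13),0,.0127-l])
rel=R.T@(p-E0)*1000
print("target",T,"shift/.8",R.T@(T-p)/.8,"| now a",-rel[0]-130,"y_t off",rel[1],"lift",12.7-rel[2])
E
python3 st.py; python3 tgt.py 65 80
```

```text
t 17.07 p [ 0.3506 -0.0763  0.4291] rpy [ 2.5105 -0.0039  0.2147] q [ 0.2976 -0.1502  1.755  -0.6291  1.589   1.6601] op 0.265
tool z az -77.4 tilt 36.16 x_t [0.977  0.2131 0.0039] az 12.3 F [ 1.9607  1.0212 -3.2923] M [0.5161 0.3185 0.0593]
target [0.4153 0.2365 0.1386] shift/.8 [ 0.1609 -0.5092  0.0785] | now a 193.7464623762939 y_t off 407.334901896727 lift 142.77596211453795
```

drive_tool --increments "1 0.161 -0.509 0.0785 0;1 0.161 -0.509 0.0785 0;1 0.161 -0.509 0.0785 0;1 0.161 -0.509 0.0785 0;1 0.161 -0.509 0.0785 0"

```text
time: 17.7
tool_pos: [0.3982, 0.1495, 0.2166]
tool_rot: [2.512, -0.003, 0.214]
wrist_force: [1.2, 1.3, -2.9]
opening: 0.263
```

```bash
python3 st.py; python3 tgt.py 65 40
```

```text
t 17.7 p [0.3982 0.1495 0.2166] rpy [ 2.5122 -0.0031  0.2143] q [ 0.7255  0.2494  1.8728 -0.5506  1.3898  2.2881] op 0.263
tool z az -77.5 tilt 36.06 x_t [0.9771 0.2126 0.0031] az 12.28 F [ 1.1605  1.2948 -2.8682] M [0.5265 0.3186 0.0478]
target [0.4205 0.2135 0.1065] shift/.8 [ 0.0438 -0.1395  0.0688] | now a 100.05063621542138 y_t off 111.61760803418817 lift 95.07158175565269
```

drive_tool --increments "1 0.044 -0.139 0.069 0;1 0.044 -0.139 0.069 0;1 0.044 -0.139 0.069 0;1 0.044 -0.139 0.069 0"

```text
time: 18.2
tool_pos: [0.4206, 0.2105, 0.108]
tool_rot: [2.509, -0.001, 0.214]
wrist_force: [0.2, -0.0, -1.9]
opening: 0.261
```

```bash
python3 - <<'E'
from plant import vision,manip
from h import *
s=manip.observe();w=vision.read_camera("wrist");t=vision.read_camera("top");sc=vision.read_camera("scene")
w["cw"]=wristcw(w,s);np.savez("w4.npz",**w);np.savez("t4.npz",**t)
c=np.zeros((600,800,3),np.uint8)
c[:300,:400]=cv2.resize(w["img"],(400,300))
c[:300,400:]=cv2.resize(t["img"][130:280,190:390],(400,300),interpolation=cv2.INTER_CUBIC)
c[300:,:400]=cv2.resize(sc["img"][170:395,340:640],(400,300),interpolation=cv2.INTER_CUBIC)
cv2.imwrite("pics/c4.png",c[:,:,::-1])
E
python3 st.py; python3 tgt.py 65 10
```

```text
t 18.35 p [0.4208 0.2101 0.1093] rpy [ 2.5105 -0.004   0.2132] q [ 0.7817  0.4574  1.8713 -0.556   1.2384  2.4412] op 0.265
tool z az -77.5 tilt 36.16 x_t [0.9774 0.2115 0.004 ] az 12.21 F [-0.3462 -0.9893 -2.0567] M [0.4964 0.3841 0.0251]
target [0.4243 0.1965 0.082 ] shift/.8 [ 0.0005 -0.0059  0.0379] | now a 65.43847860177499 y_t off 4.752401219964009 lift 40.29197691736442
```

View pics/c4.png

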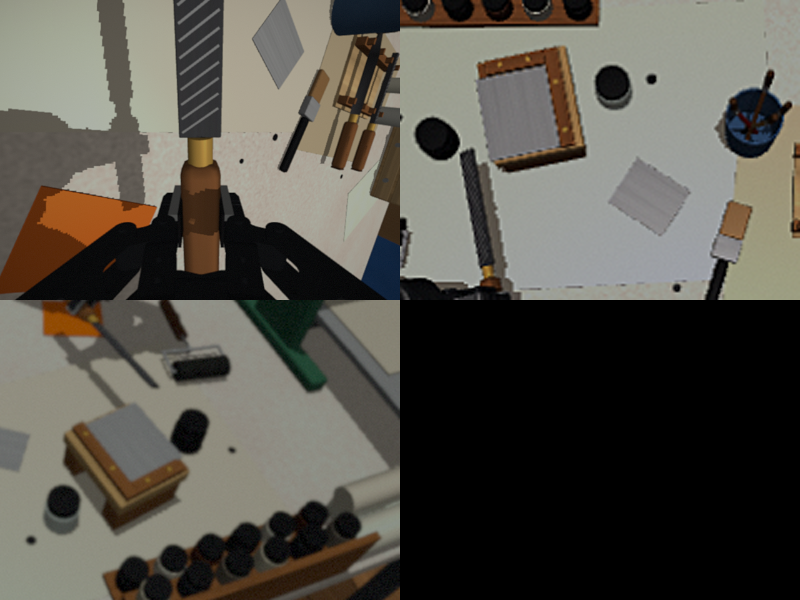

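The picture shows the file held and rolled about 36°, pointing along the edge, with its tip just short of the plate's near-left corner. I'll check the blade's line (sag, offset) from depth.

Run:
```python
from h import *
np.set_printoptions(precision=4,suppress=True)
from plant import manip
s=manip.observe();R=Ro.from_euler("xyz",s["tool_rot"]).as_matrix();p=np.array(s["tool_pos"])
for nm,k in (("w4.npz","cw"),("t4.npz","camera_from_world")):
    d=dict(np.load(nm));P=cloud(d,d[k]).reshape(-1,3);P=P[~np.isnan(P[:,0])]
    L=(P-p)@R*1000
    m=(L[:,0]>55)&(L[:,0]<215)&(abs(L[:,1])<25)&(L[:,2]<5)&(L[:,2]>-40)
    L=L[m]
    for a in range(50,220,20):
        q=L[(L[:,0]>=a)&(L[:,0]<a+20)]
        if len(q)>3: print(nm,a,len(q),"y",np.percentile(q[:,1],[2,50,98]),"z",np.percentile(q[:,2],[5,50,95]))
    if len(L):print("xmax",np.percentile(L[:,0],99.5))
```

```text
w4.npz 50 3045 y [-13.4176  -1.8613   9.4457] z [-16.8935 -15.8508 -14.8263]
w4.npz 70 4718 y [-13.6323  -2.1995   9.225 ] z [-16.8386 -15.7673 -14.6993]
w4.npz 90 5550 y [-13.8835  -2.5103   8.989 ] z [-16.8111 -15.6403 -14.4788]
w4.npz 110 1689 y [-14.076   -2.5125   8.7897] z [-16.7253 -15.5425 -14.2958]
xmax 115.22574844459162
t4.npz 50 46 y [-10.414    2.3311  14.0001] z [-19.1591 -16.3651 -12.3867]
t4.npz 70 56 y [-11.6998   3.4636  14.4871] z [-18.9779 -16.225  -11.7544]
t4.npz 90 58 y [-12.8672   4.4635  14.5059] z [-18.6435 -16.3762 -12.6687]
t4.npz 110 55 y [-11.9885   2.5713  14.2986] z [-18.3967 -16.0751 -12.9626]
t4.npz 130 55 y [-13.6205   2.5457  13.2406] z [-19.2457 -16.5265 -11.4393]
t4.npz 150 59 y [-13.5041   1.5858  13.0389] z [-18.4003 -15.7216 -12.2354]
t4.npz 170 56 y [-10.8033   2.4721  12.7471] z [-18.6493 -16.3601 -11.8351]
t4.npz 190 52 y [-12.1698   1.9303  12.5238] z [-18.1743 -15.9571 -12.0127]
xmax 208.4817285498496
```

drive_tool --increments "1 0 -0.005 0.02 0;1 0 -0.005 0.038 0;1 0 -0.005 0.038 0"

```text
time: 18.73
tool_pos: [0.4227, 0.1941, 0.0797]
tool_rot: [2.507, 0.002, 0.213]
wrist_force: [0.4, -0.0, -3.2]
opening: 0.257
```

```bash
python3 st.py; python3 tgt.py 65 2.7
```

```text
t 18.73 p [0.4227 0.1941 0.0797] rpy [2.5067 0.0021 0.2127] q [ 0.758   0.4897  1.9183 -0.5824  1.1689  2.4682] op 0.257
tool z az -78.0 tilt 36.38 x_t [ 0.9775  0.2111 -0.0021] az 12.19 F [ 0.3838 -0.0414 -3.1727] M [0.5113 0.336  0.014 ]
target [0.4251 0.1923 0.0774] shift/.8 [0.0024 0.0006 0.004 ] | now a 66.95593330877233 y_t off -0.46223402312384476 lift 5.8974986393011735
```

drive_tool --increments "1 0 0 0.002 0;1 0 0 0.004 0;1 0 0 0.004 0"

```text
time: 19.1
tool_pos: [0.424, 0.194, 0.078]
tool_rot: [2.508, -0.001, 0.214]
wrist_force: [0.5, 0.4, -2.6]
opening: 0.263
```

drive_tool --increments "1 0 0 0.001 0;1 0 0 0.002 0;1 0 0 0.002 0"

```text
time: 19.48
tool_pos: [0.4241, 0.193, 0.0766]
tool_rot: [2.508, -0.001, 0.214]
wrist_force: [-0.1, -0.0, -3.1]
opening: 0.263
```

```bash
python3 st.py; python3 tgt.py 65 2.7
```

```text
t 19.48 p [0.4241 0.193  0.0766] rpy [ 2.5083 -0.0005  0.214 ] q [ 0.7549  0.4927  1.9227 -0.5871  1.1586  2.4718] op 0.263
tool z az -77.7 tilt 36.29 x_t [0.9772 0.2124 0.0005] az 12.26 F [-0.0927 -0.0108 -3.1165] M [ 0.5207  0.4282 -0.0374]
target [0.4252 0.1921 0.0768] shift/.8 [0.0011 0.0013 0.0006] | now a 65.91020315219939 y_t off -1.0101282117112598 lift 3.176737438551646
```

drive_tool --increments "1 0 0 0.001 0;1 0 0 0.001 0"

```text
time: 19.73
tool_pos: [0.4242, 0.1925, 0.0759]
tool_rot: [2.508, -0.0, 0.214]
wrist_force: [-0.2, -0.1, -2.3]
opening: 0.262
```

drive_tool --increments "1 0 0 0.0015 0;1 0 0 0.0015 0"

```text
time: 19.98
tool_pos: [0.4244, 0.1918, 0.075]
tool_rot: [2.508, -0.001, 0.214]
wrist_force: [-0.2, 0.6, -2.9]
opening: 0.264
```

```bash
python3 st.py
```

```text
t 19.98 p [0.4244 0.1918 0.075 ] rpy [ 2.5083 -0.0007  0.2142] q [ 0.753   0.4943  1.9255 -0.5894  1.1541  2.4734] op 0.264
tool z az -77.7 tilt 36.29 x_t [0.9772 0.2125 0.0007] az 12.27 F [-0.1665  0.5749 -2.8571] M [0.5301 0.3881 0.0422]
```

drive_tool --increments "1 0 0 0.001 0;1 0 0 0.001 0"

```text
time: 20.23
tool_pos: [0.4245, 0.1914, 0.0744]
tool_rot: [2.508, -0.001, 0.214]
wrist_force: [-0.4, -0.6, -1.7]
opening: 0.26
```

```bash
python3 st.py|tail -1
```

```text
tool z az -77.7 tilt 36.28 x_t [0.9772 0.2125 0.0007] az 12.27 F [-0.3696 -0.5548 -1.6986] M [0.5072 0.3351 0.0129]
```

drive_tool --increments "1 0 0 0.001 0;1 0 0 0.001 0"

```text
time: 20.48
tool_pos: [0.4247, 0.191, 0.0738]
tool_rot: [2.508, -0.001, 0.214]
wrist_force: [-0.3, 0.7, -2.1]
opening: 0.266
```

```bash
python3 st.py|tail -1
```

```text
tool z az -77.7 tilt 36.28 x_t [0.9771 0.2126 0.0009] az 12.28 F [-0.3495  0.6604 -2.1151] M [0.5146 0.2087 0.1887]
```

drive_tool --increments "1 0 0 0.001 0;1 0 0 0.001 0"

```text
time: 20.72
tool_pos: [0.4249, 0.1906, 0.0732]
tool_rot: [2.509, -0.001, 0.214]
wrist_force: [-0.6, 0.4, 0.1]
opening: 0.259
```

```bash
python3 st.py;python3 tgt.py 65 2.7
```

```text
t 20.73 p [0.4249 0.1906 0.0732] rpy [ 2.5085 -0.0012  0.2144] q [ 0.7508  0.4961  1.9286 -0.592   1.1487  2.4753] op 0.259
tool z az -77.6 tilt 36.27 x_t [0.9771 0.2128 0.0012] az 12.28 F [-0.5973  0.4203  0.1241] M [0.5081 0.0933 0.2322]
target [0.4252 0.192  0.0767] shift/.8 [ 0.0008  0.0013 -0.0045] | now a 65.62099016630711 y_t off -1.0226750377115732 lift -0.9064221457533908
```

drive_tool --increments "1 0 0 0.0015 0;1 0 0 0.0015 0"

```text
time: 20.98
tool_pos: [0.4252, 0.19, 0.0723]
tool_rot: [2.509, -0.002, 0.215]
wrist_force: [-0.3, 2.0, -0.4]
opening: 0.264
```

```bash
python3 st.py|tail -1
```

```text
tool z az -77.6 tilt 36.27 x_t [0.9771 0.2129 0.0015] az 12.3 F [-0.2652  1.9507 -0.4151] M [ 0.5719 -0.1393  0.4095]
```

drive_tool --increments "1 0.02 0 0 0;1 0.045 0 0 0;1 0.07 0 0 0"

```text
time: 21.35
tool_pos: [0.4812, 0.2023, 0.0724]
tool_rot: [2.509, -0.002, 0.214]
wrist_force: [-1.7, 3.9, 0.7]
opening: 0.259
```

```bash
python3 st.py;python3 tgt.py -70 2.7
```

```text
t 21.35 p [0.4812 0.2023 0.0724] rpy [ 2.5089 -0.0017  0.2145] q [ 0.6998  0.5535  1.8099 -0.6023  1.1793  2.4069] op 0.259
tool z az -77.6 tilt 36.25 x_t [0.9771 0.2128 0.0017] az 12.29 F [-1.6574  3.8737  0.7328] M [ 0.6297 -0.043   0.3948]
target [0.5571 0.2208 0.0768] shift/.8 [ 0.0976  0.0014 -0.0057] | now a 8.085318261303144 y_t off -1.0825202789160682 lift -1.8783083174517117
```

drive_tool --increments "1 0.026 0 0 0;1 0.052 0 0 0;1 0.077 0 0 0;1 0.097 0 0 0"

```text
time: 21.85
tool_pos: [0.5572, 0.2193, 0.0729]
tool_rot: [2.51, -0.003, 0.214]
wrist_force: [-4.0, 6.0, 6.5]
opening: 0.264
```

```bash
python3 st.py;python3 tgt.py -70 2.7
```

```text
t 21.85 p [0.5572 0.2193 0.0729] rpy [ 2.5096 -0.0026  0.214 ] q [ 0.6449  0.6355  1.6316 -0.6059  1.2348  2.3136] op 0.264
tool z az -77.5 tilt 36.21 x_t [0.9772 0.2124 0.0026] az 12.26 F [-4.0203  5.9927  6.4729] M [0.5232 0.1863 0.1977]
target [0.5571 0.2208 0.0768] shift/.8 [ 0.0004  0.0014 -0.0049] | now a -69.70537961805819 y_t off -1.1186950130325228 lift -1.2544693545557877
```

drive_tool --increments "1 0 0 -0.03 0;1 0 0 -0.06 0;1 0 0 -0.06 0"

```text
time: 22.22
tool_pos: [0.5503, 0.2467, 0.1113]
tool_rot: [2.509, -0.002, 0.214]
wrist_force: [0.8, -1.0, -3.0]
opening: 0.259
```

```bash
python3 st.py;python3 tgt.py 66 30
```

```text
t 22.23 p [0.5503 0.2467 0.1113] rpy [ 2.5094 -0.0023  0.2141] q [ 0.6839  0.6085  1.5669 -0.5748  1.3286  2.287 ] op 0.259
tool z az -77.6 tilt 36.22 x_t [0.9772 0.2124 0.0023] az 12.27 F [ 0.7585 -0.9775 -3.0323] M [0.4919 0.398  0.0094]
target [0.4208 0.2076 0.0985] shift/.8 [-0.1686  0.0014  0.0205] | now a -68.8940559191479 y_t off -1.1573511174922102 lift 46.383244611307035
```

drive_tool --increments "1 -0.07 0 0 0;1 -0.14 0 0 0;1 -0.169 0 0 0;1 -0.169 0 0.03 0;1 -0.169 0 0.052 0"

```text
time: 22.85
tool_pos: [0.4219, 0.1917, 0.0761]
tool_rot: [2.507, 0.001, 0.214]
wrist_force: [1.2, 0.4, -2.1]
opening: 0.262
```

drive_tool --increments "1 0 0 0.005 0;1 0 0 0.008 0;1 0 0 0.008 0"

```text
time: 23.22
tool_pos: [0.4239, 0.1899, 0.0724]
tool_rot: [2.509, -0.002, 0.214]
wrist_force: [0.3, 2.1, -0.5]
opening: 0.263
```

```bash
python3 st.py;python3 tgt.py -70 2.7
```

```text
t 23.23 p [0.4239 0.1899 0.0724] rpy [ 2.509  -0.002   0.2145] q [ 0.7512  0.4955  1.9326 -0.593   1.1453  2.4782] op 0.263
tool z az -77.6 tilt 36.25 x_t [0.9771 0.2129 0.002 ] az 12.29 F [ 0.2845  2.1494 -0.4518] M [ 0.6064 -0.0872  0.3151]
target [0.5571 0.2208 0.0768] shift/.8 [ 0.1709  0.0013 -0.0054] | now a 66.75103206470598 y_t off -1.0116525281934288 lift -1.6270347019937397
```

Contact is the same as before. Now strokes 2 and 3, with a force check at the end of each.

drive_tool --increments "1 0.025 0 0 0;1 0.05 0 0 0;1 0.075 0 0 0;1 0.1 0 0 0;1 0.125 0 0 0"

```text
time: 23.85
tool_pos: [0.5218, 0.2117, 0.0729]
tool_rot: [2.509, -0.002, 0.214]
wrist_force: [-2.3, 3.5, 1.9]
opening: 0.263
```

drive_tool --increments "1 0.025 0 0 0;1 0.045 0 0 0;1 0.045 0 0 0"

```text
time: 24.22
tool_pos: [0.5578, 0.2197, 0.073]
tool_rot: [2.51, -0.004, 0.215]
wrist_force: [0.0, 5.2, 3.6]
opening: 0.257
```

```bash
python3 st.py;python3 tgt.py -70 2.7
```

```text
t 24.23 p [0.5578 0.2197 0.073 ] rpy [ 2.51   -0.0044  0.215 ] q [ 0.645   0.6355  1.6313 -0.6069  1.2334  2.3141] op 0.257
tool z az -77.3 tilt 36.19 x_t [0.977  0.2133 0.0044] az 12.32 F [0.0167 5.1703 3.5715] M [ 0.6352 -0.1969  0.5099]
target [0.5572 0.2207 0.0767] shift/.8 [-0.0004  0.0016 -0.0046] | now a -70.35866492752533 y_t off -1.2753272992592686 lift -0.9485558860773811
```

drive_tool --increments "1 0 0 -0.03 0;1 0 0 -0.06 0;1 0 0 -0.06 0"

```text
time: 24.6
tool_pos: [0.5495, 0.2465, 0.1115]
tool_rot: [2.509, -0.001, 0.214]
wrist_force: [-0.8, 0.9, -1.7]
opening: 0.262
```

drive_tool --increments "1 -0.07 0 0 0;1 -0.14 0 0 0;1 -0.17 0 0 0;1 -0.17 0 0.03 0;1 -0.17 0 0.052 0"

```text
time: 25.22
tool_pos: [0.4209, 0.1912, 0.0761]
tool_rot: [2.507, 0.002, 0.214]
wrist_force: [-0.9, 0.4, -3.0]
opening: 0.26
```

drive_tool --increments "1 0 0 0.005 0;1 0 0 0.008 0;1 0 0 0.008 0"

```text
time: 25.6
tool_pos: [0.4236, 0.1897, 0.0725]
tool_rot: [2.509, -0.002, 0.214]
wrist_force: [-2.2, 2.1, -0.7]
opening: 0.256
```

```bash
python3 st.py;python3 tgt.py -70 2.7
```

```text
t 25.6 p [0.4236 0.1897 0.0725] rpy [ 2.5087 -0.0018  0.2141] q [ 0.7513  0.4953  1.9331 -0.5928  1.1456  2.4784] op 0.256
tool z az -77.6 tilt 36.26 x_t [0.9772 0.2125 0.0018] az 12.27 F [-2.2036  2.1012 -0.7261] M [ 0.479  -0.1261  0.2424]
target [0.5571 0.2208 0.0768] shift/.8 [ 0.1713  0.0011 -0.0056] | now a 67.07231338900087 y_t off -0.8515330283339493 lift -1.7497814350726522
```

drive_tool --increments "1 0.025 0 0 0;1 0.05 0 0 0;1 0.075 0 0 0;1 0.1 0 0 0;1 0.125 0 0 0"

```text
time: 26.22
tool_pos: [0.5217, 0.2117, 0.0728]
tool_rot: [2.509, -0.002, 0.215]
wrist_force: [-2.9, 3.3, 3.0]
opening: 0.261
```

drive_tool --increments "1 0.025 0 0 0;1 0.046 0 0 0"

```text
time: 26.48
tool_pos: [0.5576, 0.2198, 0.0731]
tool_rot: [2.51, -0.002, 0.214]
wrist_force: [-3.8, 4.7, 4.2]
opening: 0.262
```

```bash
python3 st.py;python3 tgt.py -70 2.7
```

```text
t 26.48 p [0.5576 0.2198 0.0731] rpy [ 2.5097 -0.002   0.2142] q [ 0.6449  0.6362  1.6296 -0.6053  1.2361  2.3122] op 0.262
tool z az -77.6 tilt 36.21 x_t [0.9771 0.2126 0.002 ] az 12.27 F [-3.7814  4.6637  4.1822] M [0.5664 0.2051 0.1183]
target [0.5571 0.2208 0.0768] shift/.8 [-0.0003  0.0017 -0.0046] | now a -70.2471162743717 y_t off -1.3329016612019906 lift -0.9545145267900104
```

drive_tool --increments "1 0 0 -0.03 0;1 0 0 -0.08 0;1 0 0 -0.12 0;1 0 0 -0.15 0"

```text
time: 26.98
tool_pos: [0.5411, 0.2887, 0.1697]
tool_rot: [2.509, 0.0, 0.214]
wrist_force: [0.3, 0.6, -3.5]
opening: 0.259
```

```bash
python3 st.py 0.45 -0.05 0.42
```

```text
t 26.98 p [0.5411 0.2887 0.1697] rpy [2.509  0.0004 0.2137] q [ 0.7393  0.584   1.4465 -0.5392  1.479   2.2491] op 0.259
tool z az -77.8 tilt 36.25 x_t [ 0.9773  0.2121 -0.0004] az 12.24 F [ 0.3189  0.6047 -3.5128] M [0.4911 0.399  0.0106]
shift/0.8: [-0.2011  0.4991 -0.0219]
```

drive_tool --increments "1 -0.2 0.5 -0.02 0;1 -0.2 0.5 -0.02 0;1 -0.2 0.5 -0.02 0;1 -0.2 0.5 -0.02 0;1 -0.2 0.5 -0.02 0"

```text
time: 27.6
tool_pos: [0.4749, 0.0399, 0.3504]
tool_rot: [2.509, 0.002, 0.214]
wrist_force: [1.1, 0.2, -2.7]
opening: 0.261
```

```bash
python3 - <<'E'
from plant import vision
from h import *
t=vision.read_camera("top");np.savez("t5.npz",**t);a=dict(np.load("top0.npz"))
c=np.hstack([cv2.resize(x["img"][140:230,180:315],(400,267),interpolation=cv2.INTER_CUBIC) for x in (a,t)])
cv2.imwrite("pics/c5.png",c[:,:,::-1])
E
python3 st.py 0.14 -0.42 0.38
```

```text
t 27.65 p [0.4735 0.0347 0.3569] rpy [ 2.5031 -0.0048  0.2073] q [ 0.4465  0.142   1.6439 -0.6192  1.5337  1.8922] op 0.262
tool z az -77.8 tilt 36.59 x_t [0.9786 0.2059 0.0048] az 11.88 F [-3.0195 -1.8242  0.7437] M [0.4146 0.5598 0.1067]
shift/0.8: [-0.5248  0.3964  0.2552]
```

View pics/c5.png

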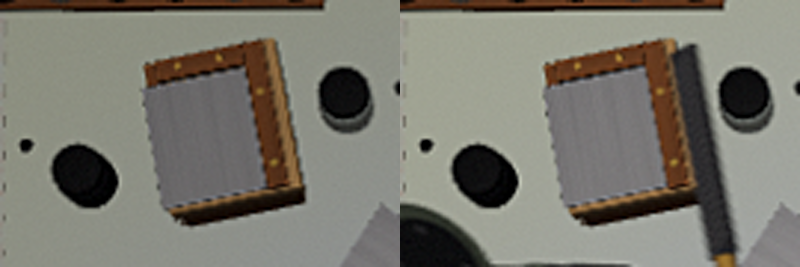

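The plate is still against its stops and the jars are unmoved. Next, to the right side to untilt.

drive_tool --increments "1 -0.525 0.396 0.255 0;1 -0.525 0.396 0.255 0;1 -0.525 0.396 0.255 0;1 -0.525 0.396 0.255 0;1 -0.525 0.396 0.255 0"

```text
time: 28.28
tool_pos: [0.2912, -0.212, 0.3618]
tool_rot: [2.509, 0.001, 0.215]
wrist_force: [0.4, -0.9, -2.8]
opening: 0.263
```

```bash
python3 st.py 0.10 -0.42 0.38
```

```text
t 28.27 p [ 0.2912 -0.212   0.3618] rpy [2.5091 0.0015 0.2149] q [-0.1567 -0.2642  1.9992 -0.627   1.2212  1.3638] op 0.263
tool z az -77.8 tilt 36.24 x_t [ 0.977   0.2132 -0.0015] az 12.31 F [ 0.3711 -0.9376 -2.8197] M [0.3849 0.3425 0.0221]
shift/0.8: [-0.289   0.177   0.1021]
```

drive_tool --increments "1 -0.289 0.177 0.102 0;1 -0.289 0.177 0.102 0;1 -0.289 0.177 0.102 0;1 -0.289 0.177 0.102 0;1 -0.289 0.177 0.102 0"

```text
time: 28.9
tool_pos: [0.1188, -0.3999, 0.3766]
tool_rot: [2.515, -0.001, 0.215]
wrist_force: [0.8, 0.3, -3.5]
opening: 0.261
```

drive_tool --increments "1 0 -0.5 -0.25 0;1 0 -0.5 -0.25 0;1 0 -0.5 -0.25 0;1 0 -0.5 -0.25 0;1 0 -0.5 -0.25 0"

```text
time: 29.52
tool_pos: [0.0918, -0.1581, 0.3185]
tool_rot: [2.648, -0.022, 0.241]
wrist_force: [0.9, 0.1, -2.2]
opening: 0.261
```

```bash
python3 st.py
```

```text
t 29.52 p [ 0.0918 -0.1581  0.3185] rpy [ 2.6481 -0.0222  0.2409] q [-0.4842 -0.6701  2.1935 -0.3646  1.2799  0.8967] op 0.261
tool z az -73.8 tilt 28.3 x_t [0.9709 0.2385 0.0222] az 13.8 F [ 0.9493  0.086  -2.1943] M [0.4374 0.3614 0.0851]
```

```bash
python3 st.py 0.09 -0.40 0.24 | tail -1
```

```text
shift/0.8: [-0.0765  0.2124  0.2238]
```

drive_tool --increments "1 -0.0765 0.212 0.1 0;1 -0.0765 0.212 0.224 0;1 -0.0765 0.212 0.224 0;1 -0.0765 0.212 0.224 0;1 -0.0765 0.212 0.224 0"

```text
time: 30.15
tool_pos: [0.0929, -0.3706, 0.2501]
tool_rot: [2.648, -0.022, 0.241]
wrist_force: [0.9, -0.3, -1.6]
opening: 0.263
```

```bash
python3 st.py 0.08 -0.28 0.24
```

```text
t 30.15 p [ 0.0929 -0.3706  0.2501] rpy [ 2.6478 -0.0219  0.2408] q [-1.3982 -0.246   2.2124  0.0815  0.685  -0.113 ] op 0.263
tool z az -73.9 tilt 28.32 x_t [0.9709 0.2384 0.0219] az 13.8 F [ 0.9105 -0.3336 -1.594 ] M [ 0.3402  0.3163 -0.009 ]
shift/0.8: [ 0.011  -0.1064 -0.0426]
```

drive_tool --increments "1 0 -0.1 -0.05 0;1 0 -0.1 -0.05 0;1 0 -0.17 -0.09 0;1 0 -0.24 -0.13 0"

```text
time: 30.65
tool_pos: [0.0413, -0.1914, 0.246]
tool_rot: [2.675, -0.02, 0.237]
wrist_force: [-2.0, -0.4, -2.8]
opening: 0.265
```

```bash
python3 st.py 0.08 -0.28 0.24
```

```text
t 30.65 p [ 0.0413 -0.1914  0.246 ] rpy [ 2.6751 -0.0197  0.2368] q [-1.7437 -0.6482  2.3558  0.2313  1.0198 -0.4851] op 0.265
tool z az -74.2 tilt 26.75 x_t [0.9719 0.2346 0.0197] az 13.57 F [-1.979  -0.397  -2.7794] M [ 0.3032  0.5017 -0.068 ]
shift/0.8: [0.0208 0.1027 0.0606]
```

```bash
cat > fk.py <<'E'
import numpy as np
from scipy.optimize import least_squares
D=[(.32,1.565,1.257,.5745,.2305),(.2954,1.3538,1.492,np.hypot(.5515,.1988),.3304),(.2807,1.4478,1.4135,np.hypot(.50016,.2771),.30025),
(.3772,1.8387,.9235,np.hypot(.4546,.2855),.1013),(.1734,1.1687,1.8014,np.hypot(.2546,.4459),.4749),(.6736,.2156,2.2171,np.hypot(.1551,.7033),.5279),
(.8155,.2148,2.0321,np.hypot(.1774,.8074),.4216),(.8585,.2153,1.7982,np.hypot(.1942,.8904),.397),(.8103,.215,1.4834,np.hypot(.2095,.9642),.4864)]
D=np.array(D)
def fk(p,q2,q3,q5):
    H,r0,L1,L2,L,o=p;a=q2+q3;b=a+q5
    return np.array([r0+L1*np.sin(q2)+L2*np.sin(a)+o*np.cos(a)+L*np.sin(b),H+L1*np.cos(q2)+L2*np.cos(a)-o*np.sin(a)+L*np.cos(b)])
P=least_squares(lambda p:(fk(p,*D[:,:3].T)-D[:,3:].T).ravel(),[.3,0,.4,.4,.25,0]).x
E
python3 - <<'E'
from fk import *
np.set_printoptions(precision=4,suppress=True)
print(P,np.abs(fk(P,*D[:,:3].T)-D[:,3:].T).max())
# inner boundary at q3=2.61
for tau in (27,10,0):
  for q2 in np.arange(-.8,1.3,.2):
    q5=np.pi-np.radians(tau)-q2-2.61
    print(tau,round(q2,2),"q5",round(q5,2),fk(P,q2,2.61,q5),"wrist",fk(np.r_[P[:4],0,P[5]],q2,2.61,q5))
E
```

```text
[ 0.1405 -0.      0.5917  0.4171  0.3184  0.0253] 0.00032561407744791104
27 -0.8 q5 0.86 [0.1192 0.1456] wrist [-0.0253  0.4293]
27 -0.6 q5 0.66 [0.1771 0.1449] wrist [0.0326 0.4286]
27 -0.4 q5 0.46 [0.2337 0.1327] wrist [0.0892 0.4164]
27 -0.2 q5 0.26 [0.2867 0.1095] wrist [0.1422 0.3931]
27 -0.0 q5 0.06 [0.3341 0.0762] wrist [0.1896 0.3598]
27 0.2 q5 -0.14 [0.3739 0.0341] wrist [0.2294 0.3178]
27 0.4 q5 -0.34 [ 0.4046 -0.015 ] wrist [0.26   0.2687]
27 0.6 q5 -0.54 [ 0.4248 -0.0692] wrist [0.2803 0.2145]
27 0.8 q5 -0.74 [ 0.434  -0.1264] wrist [0.2894 0.1573]
27 1.0 q5 -0.94 [ 0.4315 -0.1842] wrist [0.287  0.0995]
27 1.2 q5 -1.14 [ 0.4177 -0.2404] wrist [0.2731 0.0433]
10 -0.8 q5 1.16 [0.03   0.1158] wrist [-0.0253  0.4293]
10 -0.6 q5 0.96 [0.0879 0.115 ] wrist [0.0326 0.4286]
10 -0.4 q5 0.76 [0.1445 0.1028] wrist [0.0892 0.4164]
10 -0.2 q5 0.56 [0.1975 0.0796] wrist [0.1422 0.3931]
10 -0.0 q5 0.36 [0.2448 0.0463] wrist [0.1896 0.3598]
10 0.2 q5 0.16 [0.2846 0.0043] wrist [0.2294 0.3178]
10 0.4 q5 -0.04 [ 0.3153 -0.0448] wrist [0.26   0.2687]
10 0.6 q5 -0.24 [ 0.3356 -0.0991] wrist [0.2803 0.2145]
10 0.8 q5 -0.44 [ 0.3447 -0.1562] wrist [0.2894 0.1573]
10 1.0 q5 -0.64 [ 0.3423 -0.2141] wrist [0.287  0.0995]
10 1.2 q5 -0.84 [ 0.3284 -0.2703] wrist [0.2731 0.0433]
0 -0.8 q5 1.33 [-0.0253  0.1109] wrist [-0.0253  0.4293]
0 -0.6 q5 1.13 [0.0326 0.1102] wrist [0.0326 0.4286]
0 -0.4 q5 0.93 [0.0892 0.098 ] wrist [0.0892 0.4164]
0 -0.2 q5 0.73 [0.1422 0.0748] wrist [0.1422 0.3931]
0 -0.0 q5 0.53 [0.1896 0.0415] wrist [0.1896 0.3598]
0 0.2 q5 0.33 [ 0.2294 -0.0006] wrist [0.2294 0.3178]
0 0.4 q5 0.13 [ 0.26   -0.0497] wrist [0.26   0.2687]
0 0.6 q5 -0.07 [ 0.2803 -0.1039] wrist [0.2803 0.2145]
0 0.8 q5 -0.27 [ 0.2894 -0.1611] wrist [0.2894 0.1573]
0 1.0 q5 -0.47 [ 0.287  -0.2189] wrist [0.287  0.0995]
0 1.2 q5 -0.67 [ 0.2731 -0.2751] wrist [0.2731 0.0433]
```

```bash
python3 st.py 0.27 -0.30 0.40 | tail -1
```

```text
shift/0.8: [ 0.2497  0.2621 -0.0781]
```

Run:
```python
from plant import manip
from h import *
s=manip.observe();R=Ro.from_euler("xyz",s["tool_rot"]).as_matrix();p=np.array(s["tool_pos"])
tw=[0,0,-36,-36]
W=[(.27,-.30,.40),(.43,.05,.42),(.27,.40,.42),(-.10,.52,.42)]
for w,t in zip(W,tw):
    w=np.array(w);print((R.T@(w-p)/.8).round(3),round(np.linalg.norm(w-p)/.0625,1));p=w;R=R@Ro.from_euler("z",t,degrees=True).as_matrix()
```

```text
[ 0.25   0.262 -0.078] 4.7
[ 0.297 -0.329 -0.187] 6.2
[-0.092 -0.421 -0.214] 6.2
[-0.204 -0.424 -0.122] 6.2
```

drive_tool --increments "1 0.25 0.262 -0.078 0;1 0.25 0.262 -0.078 0;1 0.25 0.262 -0.078 0;1 0.25 0.262 -0.078 0;1 0.25 0.262 -0.078 0"

```text
time: 31.28
tool_pos: [0.1982, -0.2715, 0.3565]
tool_rot: [2.672, -0.018, 0.23]
wrist_force: [-1.5, -1.2, -2.2]
opening: 0.26
```

drive_tool --increments "1 0.297 -0.329 -0.187 0;1 0.297 -0.329 -0.187 0;1 0.297 -0.329 -0.187 0;1 0.297 -0.329 -0.187 0;1 0.297 -0.329 -0.187 0"

```text
time: 31.9
tool_pos: [0.3095, -0.0323, 0.3683]
tool_rot: [2.67, -0.019, 0.229]
wrist_force: [2.0, -2.5, -3.1]
opening: 0.263
```

drive_tool --increments "1 -0.092 -0.421 -0.214 -0.3;1 -0.092 -0.421 -0.214 -0.3;1 -0.092 -0.421 -0.214 -0.3;1 -0.092 -0.421 -0.214 -0.3;1 -0.092 -0.421 -0.214 -0.3"

```text
time: 32.52
tool_pos: [0.1809, 0.2523, 0.3668]
tool_rot: [2.739, 0.254, 0.801]
wrist_force: [1.6, 0.1, -2.5]
opening: 0.263
```

```bash
python3 st.py -0.1 0.52 0.42
```

```text
t 32.52 p [0.1809 0.2523 0.3668] rpy [2.7389 0.2542 0.8012] q [ 1.1943  0.0123  1.6953 -0.2854  1.8122  1.8965] op 0.263
tool z az -74.7 tilt 27.07 x_t [ 0.6735  0.6951 -0.2514] az 45.91 F [ 1.6064  0.0753 -2.5464] M [0.2383 0.2403 0.0312]
shift/0.8: [-0.0206 -0.4214 -0.2483]
```

drive_tool --increments "1 -0.02 -0.42 -0.248 -0.3;1 -0.02 -0.42 -0.248 -0.3;1 -0.02 -0.42 -0.248 -0.3;1 -0.02 -0.42 -0.248 -0.3;1 -0.02 -0.42 -0.248 -0.3"

```text
time: 33.15
tool_pos: [-0.0426, 0.4658, 0.4097]
tool_rot: [2.964, 0.441, 1.441]
wrist_force: [1.6, 0.7, -1.7]
opening: 0.261
```

```bash
python3 st.py -0.19 0.70 0.35
```

```text
t 33.15 p [-0.0426  0.4658  0.4097] rpy [2.9637 0.4408 1.4408] q [ 1.6852  0.3326  1.1938 -0.0804  2.0821  1.7525] op 0.261
tool z az -74.6 tilt 27.11 x_t [ 0.1172  0.8968 -0.4267] az 82.55 F [ 1.5663  0.6794 -1.7143] M [0.1977 0.0889 0.0431]
shift/0.8: [ 0.2728 -0.2089 -0.0845]
```

drive_tool --increments "1 0.27 -0.209 -0.085 0;1 0.27 -0.209 -0.085 0;1 0.27 -0.209 -0.085 0;1 0.27 -0.209 -0.085 0;1 0.27 -0.209 -0.085 0"

```text
time: 33.78
tool_pos: [-0.1904, 0.6989, 0.3478]
tool_rot: [2.963, 0.444, 1.441]
wrist_force: [0.5, 1.8, -2.0]
opening: 0.262
```

```bash
python3 st.py -0.26 0.98 0.42
```

```text
t 33.77 p [-0.1904  0.6989  0.3478] rpy [2.9626 0.4437 1.4411] q [ 1.8241  0.9355  0.2354 -0.0113  2.4469  1.9064] op 0.262
tool z az -74.6 tilt 27.29 x_t [ 0.1168  0.8956 -0.4293] az 82.57 F [ 0.4808  1.76   -1.9622] M [ 0.1956  0.1464 -0.0207]
shift/0.8: [ 0.2657 -0.0893 -0.2461]
```

drive_tool --increments "1 0.53 -0.18 -0.49 0;1 0.53 -0.18 -0.49 0;1 0.53 -0.18 -0.49 0;1 0.53 -0.18 -0.49 0;1 0.53 -0.18 -0.49 0"

```text
time: 34.4
tool_pos: [-0.1681, 0.6267, 0.4536]
tool_rot: [2.942, 0.491, 1.43]
wrist_force: [0.1, 0.2, -2.7]
opening: 0.26
```

drive_tool --increments "1 0.53 -0.18 -0.49 0;1 0.53 -0.18 -0.49 0;1 0.53 -0.18 -0.49 0;1 0.53 -0.18 -0.49 0;1 0.53 -0.18 -0.49 0"

```text
time: 35.02
tool_pos: [-0.1676, 0.6352, 0.4367]
tool_rot: [2.932, 0.515, 1.424]
wrist_force: [-1.0, 1.3, -3.0]
opening: 0.262
```

```bash
python3 st.py -0.26 0.98 0.42
```

```text
t 35.02 p [-0.1676  0.6352  0.4367] rpy [2.932  0.5151 1.4239] q [ 1.8153  0.854   0.2148 -0.0172  2.6251  1.8943] op 0.262
tool z az -75.1 tilt 31.65 x_t [ 0.1274  0.8609 -0.4926] az 81.58 F [-1.0099  1.2552 -2.9566] M [ 0.2026  0.1994 -0.0458]
shift/0.8: [ 0.3666 -0.1353 -0.2164]
```

Run:
```python
from plant import manip
from h import *
s=manip.observe();R=Ro.from_euler("xyz",s["tool_rot"]).as_matrix()
u=np.array([-.258,.966,0]);z=np.array([0,0,1])
for n,v in dict(out=u,up=z,mix=u*.8-z*.6).items(): print(n,(R.T@v).round(3))
```

```text
out [ 0.799 -0.294 -0.525]
up [-0.493  0.181 -0.851]
mix [ 0.935 -0.344  0.091]
```

drive_tool --increments "1 0.9 -0.33 -0.1 0;1 0.9 -0.33 -0.1 0;1 0.9 -0.33 -0.1 0"

```text
time: 35.4
tool_pos: [-0.1741, 0.6537, 0.3883]
tool_rot: [2.899, 0.583, 1.406]
wrist_force: [-0.7, -0.4, -3.7]
opening: 0.258
```

```bash
python3 st.py | sed 's/x_t.*//'
```

```text
t 35.4 p [-0.1741  0.6537  0.3883] rpy [2.8994 0.5825 1.4058] q [ 1.8171  0.9264  0.2153 -0.0127  2.6252  1.9002] op 0.258
tool z az -75.3 tilt 35.83
```

drive_tool --increments "1 0.8 -0.29 -0.45 0;1 0.8 -0.29 -0.45 0;1 0.8 -0.29 -0.45 0"

```text
time: 35.78
tool_pos: [-0.1769, 0.6632, 0.3599]
tool_rot: [2.88, 0.62, 1.394]
wrist_force: [-0.4, -0.6, -2.9]
opening: 0.261
```

```bash
python3 st.py
```

```text
t 35.77 p [-0.1769  0.6632  0.3599] rpy [2.8799 0.6204 1.3939] q [ 1.8172  0.9683  0.2147 -0.0106  2.6252  1.9023] op 0.261
tool z az -75.4 tilt 38.19 x_t [ 0.1432  0.8009 -0.5814] az 79.86 F [-0.4011 -0.648  -2.8929] M [ 0.2894  0.1897 -0.0317]
```

Run:
```python
from plant import manip
from h import *
s=manip.observe();R=Ro.from_euler("xyz",s["tool_rot"]).as_matrix()
u=np.array([-.252,.968,0]);z=np.array([0,0,1])
for n,v in dict(out=u,up=z,mix=u*.3+z*.95).items(): print(n,(R.T@v).round(3))
```

```text
out [ 0.739 -0.268 -0.618]
up [-0.581  0.211 -0.786]
mix [-0.331  0.12  -0.932]
```

drive_tool --increments "1 -0.33 0.12 -0.93 0;1 -0.33 0.12 -0.93 0;1 -0.33 0.12 -0.93 0;1 -0.33 0.12 -0.93 0;1 -0.33 0.12 -0.93 0"

```text
time: 36.4
tool_pos: [-0.1693, 0.6433, 0.4177]
tool_rot: [2.92, 0.541, 1.417]
wrist_force: [0.4, -0.1, -3.6]
opening: 0.262
```

```bash
python3 st.py
```

```text
t 36.4 p [-0.1693  0.6433  0.4177] rpy [2.9202 0.5415 1.4171] q [ 1.8146  0.8826  0.2148 -0.0158  2.6248  1.8951] op 0.262
tool z az -75.2 tilt 33.27 x_t [ 0.1312  0.8469 -0.5154] az 81.2 F [ 0.3784 -0.0813 -3.5579] M [0.1768 0.1651 0.0372]
```

drive_tool --increments "1 -0.45 0.16 -0.85 0;1 -0.45 0.16 -0.85 0;1 -0.45 0.16 -0.85 0;1 -0.45 0.16 -0.85 0;1 -0.45 0.16 -0.85 0"

```text
time: 37.02
tool_pos: [-0.16, 0.6156, 0.479]
tool_rot: [2.959, 0.454, 1.437]
wrist_force: [-0.2, 0.2, -4.0]
opening: 0.262
```

drive_tool --increments "1 -0.4 0.14 -0.9 0;1 -0.4 0.14 -0.9 0;1 -0.4 0.14 -0.9 0;1 -0.4 0.14 -0.9 0;1 -0.4 0.14 -0.9 0"

```text
time: 37.65
tool_pos: [-0.1502, 0.5839, 0.5349]
tool_rot: [2.993, 0.37, 1.453]
wrist_force: [-0.3, 0.1, -2.4]
opening: 0.259
```

```bash
python3 st.py
```

```text
t 37.65 p [-0.1502  0.5839  0.5349] rpy [2.9928 0.3697 1.4529] q [ 1.8107  0.6981  0.2157 -0.0276  2.6246  1.8795] op 0.259
tool z az -74.2 tilt 22.76 x_t [ 0.1097  0.926  -0.3614] az 83.24 F [-0.3073  0.0997 -2.36  ] M [ 0.1165  0.1783 -0.0071]
```

drive_tool --increments "1 -0.62 0.22 -0.75 0;1 -0.62 0.22 -0.75 0;1 -0.62 0.22 -0.75 0;1 -0.62 0.22 -0.75 0;1 -0.62 0.22 -0.75 0"

```text
time: 38.28
tool_pos: [-0.1346, 0.541, 0.5968]
tool_rot: [3.028, 0.269, 1.467]
wrist_force: [-1.1, -0.2, -2.8]
opening: 0.26
```

```bash
python3 st.py
```

```text
t 38.27 p [-0.1346  0.541   0.5968] rpy [3.0277 0.2687 1.4669] q [ 1.8053  0.5916  0.2157 -0.0397  2.6246  1.8621] op 0.26
tool z az -72.6 tilt 16.69 x_t [ 0.1     0.9589 -0.2655] az 84.05 F [-1.0875 -0.199  -2.8329] M [-0.0392  0.1162  0.0026]
```

drive_tool --increments "1 -0.6 0.21 -0.78 0;1 -0.6 0.21 -0.78 0;1 -0.6 0.21 -0.78 0;1 -0.6 0.21 -0.78 0;1 -0.6 0.21 -0.78 0"

```text
time: 38.9
tool_pos: [-0.1166, 0.493, 0.6527]
tool_rot: [3.057, 0.168, 1.477]
wrist_force: [0.3, -0.5, -2.7]
opening: 0.264
```

drive_tool --increments "1 -0.58 0.2 -0.8 0;1 -0.58 0.2 -0.8 0;1 -0.58 0.2 -0.8 0;1 -0.58 0.2 -0.8 0;1 -0.58 0.2 -0.8 0"

```text
time: 39.52
tool_pos: [-0.0956, 0.4404, 0.7025]
tool_rot: [3.082, 0.069, 1.484]
wrist_force: [0.7, 0.2, -2.6]
opening: 0.258
```

```bash
python3 st.py
```

```text
t 39.52 p [-0.0956  0.4404  0.7025] rpy [3.0823 0.0686 1.4843] q [ 1.7848  0.383   0.2157 -0.0736  2.6247  1.8067] op 0.258
tool z az -54.1 tilt 5.19 x_t [ 0.0861  0.9939 -0.0685] az 85.05 F [ 0.7123  0.2257 -2.6046] M [-0.1834  0.0823  0.0279]
```

drive_tool --increments "1 -0.56 0.2 -0.82 0;1 -0.56 0.2 -0.82 0;1 -0.56 0.2 -0.82 0;1 -0.56 0.2 -0.82 0"

```text
time: 40.02
tool_pos: [-0.0722, 0.3861, 0.7444]
tool_rot: [3.101, -0.027, 1.489]
wrist_force: [-0.7, 1.2, -2.9]
opening: 0.264
```

```bash
python3 - <<'E'
from plant import manip
from h import *
s=manip.observe();R=Ro.from_euler("xyz",s["tool_rot"]).as_matrix();p=np.array(s["tool_pos"])
tw=[-0.,53.5,32]
W=[(.24,.36,.45),(.44,.08,.40),(.456,-.20,.30)]
for w,t in zip(W,tw):
    w=np.array(w);print((R.T@(w-p)/.8).round(3),round(np.linalg.norm(w-p)/.0625,1));p=w;R=R@Ro.from_euler("z",t,degrees=True).as_matrix()
E
python3 st.py
```

```text
[-0.011  0.376  0.383] 6.9
[-0.33   0.275  0.065] 5.6
[-0.173  0.308  0.117] 4.8
t 40.02 p [-0.0722  0.3861  0.7444] rpy [ 3.1013 -0.0274  1.4891] q [ 1.7639  0.2842  0.2154 -0.0937  2.6247  1.7643] op 0.264
tool z az 29.5 tilt 2.79 x_t [0.0816 0.9963 0.0274] az 85.32 F [-0.6905  1.2262 -2.8547] M [-0.3189  0.0618 -0.0369]
```

drive_tool --increments "1 -0.01 0.376 0.383 0;1 -0.01 0.376 0.383 0;1 -0.01 0.376 0.383 0;1 -0.01 0.376 0.383 0;1 -0.01 0.376 0.383 0"

```text
time: 40.65
tool_pos: [0.1422, 0.3691, 0.5418]
tool_rot: [3.102, -0.025, 1.489]
wrist_force: [-0.3, 1.2, -2.9]
opening: 0.26
```

Run:
```python
from plant import manip
from h import *
s=manip.observe();R=Ro.from_euler("xyz",s["tool_rot"]).as_matrix();p=np.array(s["tool_pos"]);print(s["time"],p,s["tool_rot"],s["joint_pos"])
tw=[53.5,32.3,0]
W=[(.38,.15,.43),(.45,-.10,.37),(.455,-.2838,.20)]
for w,t in zip(W,tw):
    w=np.array(w);print((R.T@(w-p)/.8).round(3),round(np.linalg.norm(w-p)/.0625,1));p=w;R=R@Ro.from_euler("z",t,degrees=True).as_matrix()
```

```text
40.65 [0.14216902 0.36910072 0.5417774 ] [ 3.10164188 -0.02472615  1.48898446] [ 1.19917879 -0.02260571  1.22219942 -0.0330691   1.90671712  1.27003207]
[-0.252  0.313  0.146] 5.5
[-0.094  0.311  0.072] 4.3
[-0.     0.234  0.208] 4.0
```

drive_tool --increments "1 -0.252 0.313 0.146 0.446;1 -0.252 0.313 0.146 0.446;1 -0.252 0.313 0.146 0.446;1 -0.252 0.313 0.146 0.446;1 -0.252 0.313 0.146 0.446"

```text
time: 41.28
tool_pos: [0.359, 0.1678, 0.4403]
tool_rot: [3.14, -0.046, 0.548]
wrist_force: [1.3, 1.3, -3.6]
opening: 0.261
```

drive_tool --increments "1 -0.094 0.311 0.072 0.269;1 -0.094 0.311 0.072 0.269;1 -0.094 0.311 0.072 0.269;1 -0.094 0.311 0.072 0.269;1 -0.094 0.311 0.072 0.269"

```text
time: 41.9
tool_pos: [0.4271, -0.0834, 0.3788]
tool_rot: [-3.118, -0.037, -0.015]
wrist_force: [0.1, 0.3, -1.9]
opening: 0.258
```

```bash
python3 st.py .4545 -.2838 .2
```

```text
t 41.9 p [ 0.4271 -0.0834  0.3788] rpy [-3.1179 -0.0365 -0.0145] q [-0.2422  0.0148  1.58    0.0314  1.5166  1.3415] op 0.258
tool z az 32.2 tilt 2.49 x_t [ 0.9992 -0.0145  0.0365] az -0.83 F [ 0.096   0.3165 -1.9062] M [0.0175 0.3867 0.018 ]
shift/0.8: [0.0297 0.2552 0.2188]
```

drive_tool --increments "1 0.03 0.255 0.12 0;1 0.03 0.255 0.218 0;1 0.03 0.255 0.218 0;1 0.03 0.255 0.218 0;1 0.03 0.255 0.218 0"

```text
time: 42.52
tool_pos: [0.4557, -0.2807, 0.1998]
tool_rot: [-3.114, -0.036, -0.011]
wrist_force: [-0.4, 0.2, -2.7]
opening: 0.264
```

```bash
python3 st.py .4545 -.2838 .06
python3 - <<'E'
from plant import vision
from h import *
t=vision.read_camera("top");np.savez("t6.npz",**t)
P=cloud(t);a=dict(np.load("top0.npz"));
c=np.hstack([cv2.resize(x["img"][180:305,375:475],(400,500),interpolation=cv2.INTER_CUBIC) for x in (a,t)])
cv2.imwrite("pics/c6.png",c[:,:,::-1])
m=(P[...,2]>.16)&(P[...,2]<.26)&(abs(P[...,1]+.285)<.03)&(P[...,0]>.51)&(P[...,0]<.68);Q=P[m]
for x0 in np.arange(.5,.7,.03):
    q=Q[(Q[:,0]>=x0)&(Q[:,0]<x0+.03)]
    if len(q): print(round(x0,2),len(q),np.percentile(q[:,1],[3,50,97]).round(4),np.median(q[:,2]).round(4))
print(Q[:,0].max())
E
```

```text
t 42.52 p [ 0.4557 -0.2807  0.1998] rpy [-3.1143 -0.0362 -0.0107] q [-0.599   0.2723  1.7172  0.0471  1.1375  0.9625] op 0.264
tool z az 36.4 tilt 2.6 x_t [ 0.9993 -0.0107  0.0362] az -0.61 F [-0.4323  0.192  -2.6561] M [0.0538 0.3734 0.0173]
shift/0.8: [-0.0078  0.0087  0.1744]
0.5 73 [-0.2907 -0.2805 -0.2706] 0.2187
0.53 109 [-0.2915 -0.2812 -0.2712] 0.219
0.56 109 [-0.2921 -0.2822 -0.2718] 0.2184
0.59 118 [-0.2935 -0.282  -0.2714] 0.2181
0.62 108 [-0.2926 -0.2815 -0.2716] 0.2183
0.65 51 [-0.2923 -0.2822 -0.2697] 0.2187
0.6623245830337979
```

View pics/c6.png

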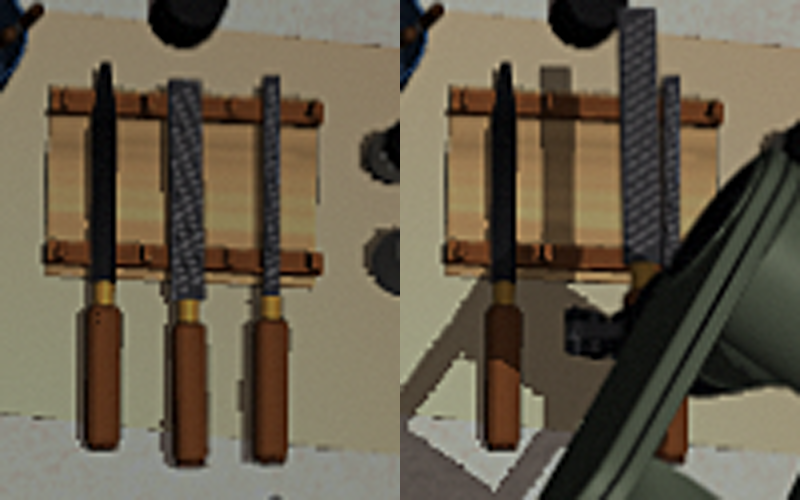

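The file, held level (blade top z within 0.6 mm along its length), hangs over the empty middle place; its blade centre is at y = −0.282. I'll lower it.

drive_tool --increments "1 -0.0063 0.0087 0.08 0;1 -0.0063 0.0087 0.15 0;1 -0.0063 0.0087 0.175 0;1 -0.0063 0.0087 0.175 0"

```text
time: 43.08
tool_pos: [0.4579, -0.2824, 0.063]
tool_rot: [-3.116, -0.04, -0.008]
wrist_force: [-0.0, -0.0, -2.2]
opening: 0.26
```

```bash
python3 st.py .4557 -.2837 .0145
```

```text
t 43.08 p [ 0.4579 -0.2824  0.063 ] rpy [-3.1162 -0.0404 -0.0081] q [-0.5998  0.4185  1.8932  0.0601  0.8114  0.9376] op 0.26
tool z az 31.7 tilt 2.73 x_t [ 0.9991 -0.0081  0.0404] az -0.47 F [-0.0392 -0.0486 -2.1527] M [-0.0025  0.3177 -0.0578]
shift/0.8: [-0.0052  0.0032  0.0605]
```

drive_tool --increments "1 -0.004 0.003 0.03 0;1 -0.004 0.003 0.05 0;1 -0.004 0.003 0.059 0;1 -0.004 0.003 0.0605 0"

```text
time: 43.58
tool_pos: [0.4571, -0.2851, 0.0153]
tool_rot: [-3.118, -0.043, -0.009]
wrist_force: [0.0, -0.4, -2.6]
opening: 0.262
```

```bash
python3 st.py .4557 -.2837 .0133
```

```text
t 43.58 p [ 0.4571 -0.2851  0.0153] rpy [-3.1181 -0.0427 -0.0093] q [-0.6046  0.4848  1.9391  0.0677  0.6966  0.9236] op 0.262
tool z az 28.2 tilt 2.79 x_t [ 0.999  -0.0093  0.0427] az -0.53 F [ 0.0372 -0.3501 -2.5941] M [-0.0325  0.3164 -0.0052]
shift/0.8: [-0.0019 -0.0016  0.0024]
```

drive_tool --increments "1 0 0 0.0015 0;1 0 0 0.0015 0"

```text
time: 43.82
tool_pos: [0.4571, -0.2852, 0.0142]
tool_rot: [-3.118, -0.043, -0.009]
wrist_force: [0.1, -0.3, -3.2]
opening: 0.263
```

drive_tool --increments "1 0 0 0.0012 0;1 0 0 0.0012 0"

```text
time: 44.08
tool_pos: [0.4571, -0.2852, 0.0134]
tool_rot: [-3.118, -0.043, -0.01]
wrist_force: [-1.7, 0.1, 0.7]
opening: 0.263
```

```bash
python3 st.py|tail -1
```

```text
tool z az 27.6 tilt 2.8 x_t [ 0.999  -0.0096  0.0431] az -0.55 F [-1.7214  0.1131  0.6833] M [ 0.041   0.208  -0.0583]
```

drive_tool --increments "0.6 0 0 0 0;0.45 0 0 0 0;0.4 0 0 0 0;0.4 0 0 0 0"

```text
time: 44.58
tool_pos: [0.4569, -0.2851, 0.0128]
tool_rot: [-3.118, -0.042, -0.009]
wrist_force: [0.4, -0.5, 1.1]
opening: 0.603
```

drive_tool --increments "0.4 -0.001 0.001 -0.03 0;0.4 -0.002 0.002 -0.08 0;0.4 -0.004 0.004 -0.14 0;0.4 -0.006 0.006 -0.2 0;0.4 -0.01 0.01 -0.26 0"

```text
time: 45.2
tool_pos: [0.4396, -0.2977, 0.2216]
tool_rot: [-3.118, -0.042, -0.009]
wrist_force: [0.2, -1.4, -0.0]
opening: 0.599
```

drive_tool --increments "0.4 -0.05 0.05 -0.1 0;0.4 -0.1 0.1 -0.1 0;0.4 -0.15 0.1 -0.1 0;0.4 -0.15 0.1 -0.1 0"

```text
time: 45.7
tool_pos: [0.3134, -0.3793, 0.2937]
tool_rot: [-3.119, -0.042, -0.014]
wrist_force: [0.4, 0.0, 0.1]
opening: 0.6
```

```bash
python3 st.py
python3 - <<'E'
from plant import vision
from h import *
t=vision.read_camera("top");np.savez("t7.npz",**t);a=dict(np.load("top0.npz"));sc=vision.read_camera("scene");s0=dict(np.load("scene0.npz"))
f=lambda x,r:cv2.resize(x["img"][r],(400,300),interpolation=cv2.INTER_CUBIC)
A=np.s_[140:305,225:475];B=np.s_[220:400,90:330]
c=np.vstack([np.hstack([f(a,A),f(t,A)]),np.hstack([f(s0,B),f(sc,B)])])
cv2.imwrite("pics/c7.png",c[:,:,::-1])
P=cloud(t)
Q=P[(P[...,2]>.025)&(P[...,2]<.05)&(abs(P[...,1]+.285)<.02)&(P[...,0]>.36)&(P[...,0]<.7)]
for x0 in np.arange(.38,.7,.04):
    q=Q[(Q[:,0]>=x0)&(Q[:,0]<x0+.04)]
    if len(q): print(round(x0,2),len(q),np.percentile(q[:,1],[3,50,97]).round(4),np.median(q[:,2]).round(4))
E
```

```text
t 45.7 p [ 0.3134 -0.3793  0.2937] rpy [-3.1189 -0.0423 -0.0141] q [-0.9343  0.1475  1.6395  0.0486  1.3473  0.6396] op 0.6
tool z az 27.4 tilt 2.75 x_t [ 0.999  -0.0141  0.0422] az -0.81 F [0.4049 0.03   0.0926] M [-0.0099 -0.0154 -0.0088]
0.38 107 [-0.2966 -0.2844 -0.2751] 0.0401
0.42 129 [-0.2968 -0.2851 -0.2746] 0.0406
0.46 115 [-0.2979 -0.2854 -0.2749] 0.0391
0.5 138 [-0.3016 -0.2859 -0.2702] 0.0323
0.54 127 [-0.2982 -0.2865 -0.275 ] 0.0323
0.58 122 [-0.2995 -0.2876 -0.276 ] 0.0327
0.62 134 [-0.3019 -0.288  -0.2697] 0.0325
0.66 46 [-0.3022 -0.2886 -0.2756] 0.0359
```

View pics/c7.png

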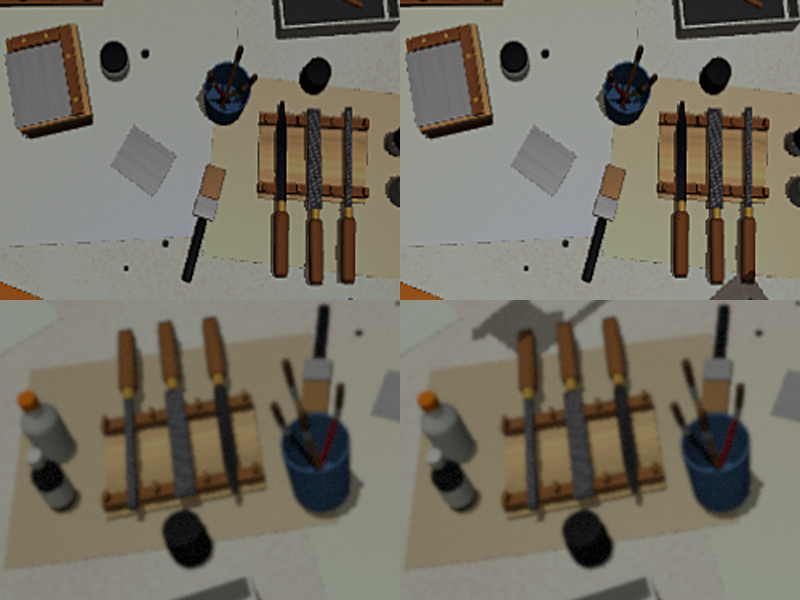

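The before and after views match. The file lies flat in the middle place (blade top 32.5 mm, handle top 40 mm, about −0.8° yaw), and the plate and everything else look unmoved. Handing in.

```bash
python3 -c "
from plant import manip
print(manip.sign_off())"
```

```text
the job is handed in; nothing more can be done
None
```

I bevelled the left edge with three forward strokes of the flat file, laid it back flat in the middle place of the rest, and handed the job in at about 46 s of the 61 s allowed.

- **Tilt:** The moves can only turn the tool about its own axis, so I had no direct way to slope the blade. I pushed the arm against its reach limit until the file had rolled to about 36° (35° asked), and undid the roll at other joint limits afterwards.
- **Strokes:** Each ran from about 66 mm ahead of the blade's centre to 70 mm behind it, with a light wrist force of roughly 2–10 N (the smallest readings near the noise) where I checked. I lifted about 48 mm clear before each of the two returns, and about 120 mm after the last stroke.
- **File:** It lies level and points as before, with the blade top at about 32 mm, the handle top at about 40 mm and a yaw of about −0.8°. Across the place it is within a few millimetres of where it started.
- **Plate and surroundings:** Pictures from before and after show the plate still against its stops, and nothing else in view disturbed.

**Not verified:**
- I did not look closely at the bevel itself; contact was judged only from wrist force and moment.
- The gripper was still leaning about 2.8° when it let go. The file settled flat.
- A first attempt to undo the roll beside the base, and the first pushes on the left, made little headway or increased the tilt. They cost some seconds but touched nothing, judging by the wrist force.

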